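# Pack instrumented concrete cores with their brackets facing the box's arrow

### The job

Pack the two concrete cores and the square mortar prism into the plywood specimen box, all standing upright side by side on its floor, with the steel bracket on each core facing squarely towards the side of the box that carries the steel arrow. Set them down, do not drop them or let them topple, and leave the mould, the rubble, the gauge stand and the can where they are.

Things in the scene. Friction and masses are not known exactly. Their poses are not given: they have to be found in the camera images.
- box: Fixed open plywood box, outside 78 (x) x 176 (y) x 30 mm high, walls and floor 6 mm, inside 66 x 164 mm; cores and prism fit in one row along its y, in any order, 14 mm to spare in all. Origin: centre of its underside. +x points to the side with the arrow: a flat dark steel arrow at the middle of the +x wall, 24 to 28 mm up, pointing outwards (+x), tip 75 mm from the origin.
- wide_core: Loose standing concrete core, a cylinder 60 mm across and 90 mm high, about 0.6 kg. Origin: centre of its underside, z up along its axis. A dark steel bracket is bonded to its side at +x: 20 mm wide, sticking out 18 mm from the concrete, 34 to 44 mm above the underside (it passes over the box's rim).
- wide_core_bracket (a point): Outer end of the wide core's bracket, 48 mm from the axis on the core's +x, 39 mm above its underside.
- slim_core: Loose standing concrete core, a cylinder 50 mm across and 100 mm high, about 0.46 kg. Origin: centre of its underside, z up along its axis. A dark steel bracket is bonded to its side at +x: 20 mm wide, sticking out 18 mm from the concrete, 34 to 44 mm above the underside (it passes over the box's rim).
- slim_core_bracket (a point): Outer end of the slim core's bracket, 43 mm from the axis on the core's +x, 39 mm above its underside.
- prism: Loose pale mortar half prism, 40 x 40 mm square and 80 mm high, standing, about 0.28 kg, no bracket. Origin: centre of its underside; x and y square to its faces.
- mould: Bystander: empty steel cylinder mould, open at the top, 72 mm across and 90 mm high, with two clamp ribs at its +y and -y reaching 48 mm from the axis. Origin: centre of its underside.
- rubble: Bystander: broken lump of concrete, 60 x 45 mm and about 50 mm high. Origin: centre of its underside.
- gauge_stand: Bystander: dial gauge stand, grey base 90 (x) x 110 (y) x 22 mm, a column 220 mm high 30 mm to +x of the middle, and a dial gauge on an arm 166 to 214 mm up that reaches 54 mm to -x. Origin: centre of its underside.
- can: Bystander: closed can, 66 mm across and 100 mm high. Origin: centre of its underside.
Things that resemble listed ones, but are neither listed nor needed, are in the scene too. Several things have the shape of the box; the one meant has the colours described above.

How it is judged:
At the end, for the whole second after the job is handed in: Both cores and the prism stand upright (within 0.08 rad) and at rest on the box's floor, between its walls (underside less than 10 mm above the bench), and each core's bracket points to the box's arrow side, within 0.2 rad of the box's +x direction (x of wide_core in the frame of box between -0.016 and 0.016 m and y of wide_core in the frame of box between -0.055 and 0.055 m and z of each of wide_core, slim_core, prism in the frame of box below 0.01 m and angle between each of wide_core, slim_core, prism's own z axis and vertical below 0.08 rad and linear speed of each of wide_core, slim_core, prism below 0.02 m/s and x of slim_core in the frame of box between -0.016 and 0.016 m and y of slim_core in the frame of box between -0.06 and 0.06 m and x of prism in the frame of box between -0.016 and 0.016 m and y of prism in the frame of box between -0.065 and 0.065 m and angle between the x axis of each of wide_core, slim_core and the x axis of box, either way round below 0.2 rad and x of wide_core_bracket in the frame of box above 0.02 m and x of slim_core_bracket in the frame of box above 0.015 m); the robot touches nothing.
It fails at once if a core or the prism toppled: tilted by more than 0.4 rad with no finger on it ((angle between wide_core's own z axis and vertical above 0.4 rad and contact force between the fingers and wide_core below 0.05 N) or (angle between slim_core's own z axis and vertical above 0.4 rad and contact force between the fingers and slim_core below 0.05 N) or (angle between prism's own z axis and vertical above 0.4 rad and contact force between the fingers and prism below 0.05 N)).
It fails at once if a core or the prism dropped: moving faster than 0.6 m/s with no finger on it ((linear speed of wide_core above 0.6 m/s and contact force between the fingers and wide_core below 0.05 N) or (linear speed of slim_core above 0.6 m/s and contact force between the fingers and slim_core below 0.05 N) or (linear speed of prism above 0.6 m/s and contact force between the fingers and prism below 0.05 N)).
It fails at once if the mould, rubble, gauge stand or can moved by more than 20 mm (distance of any of mould, rubble, gauge_stand, can from where it was at the start of the episode above 0.02 m).
It also fails if it takes over 72 s, if anything falls off the work surface, if the arm or the gripper's body presses on something with over 40 N, if the wrist force passes 120 N, or if a joint passes its speed limit or range.

### The arm

A 6-joint arm with a two-finger parallel gripper is mounted at the origin on the work surface. World frame = base frame: x ahead of the robot, y to its left, z up, the work surface at z = 0. Lengths are in m, angles in rad, forces in N, time in s.
With the tool pointing down it reaches from about 0.35 to 0.775 m from the base axis. Payload 5.5 kg.
Tool frame: the origin (TCP) lies between the finger pads; the fingertips stand 19 mm ahead of it and the grasp point (between the pads) is the TCP; z points along the fingers, y is the line along which they close (so a half turn about z gives the same grasp; the last joint's range is limited). The gripper opens to 85 mm and grips with 20 to 120 N. Pads are 22 mm wide; open, the fingers measure 114 mm over their backs; the gripper's body (76 mm by 85 mm) begins 54 mm behind the grasp point. The pads swing forward as they close: fully open they stand 13 mm farther back than shut.
Start: joints at [-1.457, 0.313, 0.046, 1.304, 0, 1.431], TCP at [0.144, -0.557, 0.213] pointing down, gripper open.
Joint ranges: [-2.76, 2.76], [-0.86, 1.69], [-1.03, 1.26], [-2.2, 2.34], [-1.47, 1.5], [-3.14, 3.14]. Speed limits (rad/s): [2.57, 2.57, 3.14, 3.14, 3.14, 3.14].

### API

Orientations are given as a unit quaternion [w, x, y, z].
In Python, from workcell import env gives the robot as it stands.
- The arm moves only by the shell command python3 -m pendant 'ROWS' [FORCE]. ROWS is JSON, a list of rows, each an object with "travel": the shift along the tool's x, y, z scaled (see below), a list of three; "rot": the turn, a rotation vector about the tool's x, y, z scaled (see below), a list of three; "fingers": the opening, from -1 (shut) to 1 (fully open). In form: [{"travel": [dx, dy, dz], "rot": [wx, wy, wz], "fingers": fingers}, ...]. A call has 1 to 10 rows; each row is the pose to reach, as a shift and turn from the pose commanded when the call began, along the tool's axes at that moment; what a row does not reach only later rows make up. The controller multiplies each number of a shift by 0.12 m and each number of a turn by 60 degrees. A row lasts 1/10 s, in which the tool goes at most 50 mm and 8.59 degrees, less where a joint would pass 70% of its speed; a pose out of reach is approached as far as the arm can. A call with a number of a shift or a turn outside -1 to 1 is refused whole. A call with a gripper value outside its range is refused whole. The fingers move at their own pace and stop on an object; FORCE is the grip in N (left out, the last holds). Time passes only in rows, so rows that repeat a pose let the fingers close. It gives the time, the measured TCP pose, the force, the opening and the grip force at its end, in the units of the state.
- env.get_state(): the state, without advancing time (a new reading comes with each control period).
- env.read_camera(name): name is "scene" or "top" or "wrist"; returns (picture, depth): 400x640x3 uint8, blue, green, red; 400x640 float32, m along the optical axis (not along the pixel's ray), 0 where there is no reading.
- env.camera_model(name): a dict with "fovy" (degrees; the focal length in pixels is half the picture's height over the tangent of half this angle, whatever the lens; pixels are square), "cx", "cy" (the principal point, pixels), "rvec" (rotation vector, rad) and "tvec" (3), from world to camera coordinates, as OpenCV has them; the wrist camera has in their place "T_tool_cam" (4x4, takes a point from camera to tool coordinates, whose origin is the TCP and whose axes are the flange's). Camera axes: x right, y down, z forward; pixel columns grow to the right and rows downward; lengths in m; the calibration is good to about 2 mm. The wrist camera is an equidistant fisheye: a pixel r from the principal point sees the ray r / f radians off the axis. A picture is of the moment at which its call begins: read the wrist's pose just before it. camera_model takes no time and is no camera call.
- env.hand_in(): hands the job in; it is judged then, once.
Trained networks look in the newest picture that a camera, given by its name, has taken for a name from the list of things; names that differ only in an ending like _2 or _b are one class to them, and where a whole thing is asked for, a point or a joint stands for the part that bears it (a point fixed in the world has none). Each returns a list of dicts, best first, with "conf" (0 to 1); they miss things now and then, are a little off and sometimes report something else, mostly with a low value. They report only what shows in the picture. A call takes as long as a camera call. They do not tell look-alikes from the thing itself.
- env.outline_of(camera, target): "mask" (400x640 bool, what is visible of it) and "xy" ([column, row] in pixels, amid what is visible of it).
The state is a dict: "clock": time; "joint_pos": joint angles; "qvel": joint speeds; "tau": joint torques, N m; "tcp_pos": TCP position; "orientation": TCP orientation; "wrist_force": force on the tool from outside, world axes, zero at the start; "ft_torque": the same for the moment, N m; "finger_gap": finger opening in m; "grip_force": force on a finger pad.
Only numpy, scipy, OpenCV 4.12 (cv2) and the standard library are available. Lean on these libraries where they do the work, as an engineer would, in place of code of your own. Each camera call takes 0.05 s, during which the arm holds its last target. There are 200 camera calls.

## Working session

There is one attempt and no reset: what is moved stays moved. The work goes in short steps, Python scripts to look and compute and a shell command to move; the robot and the scene stay as the last step left them, time stands still between calls to the robot, and variables do not carry over. Pictures are saved under pics/ and viewed, at most 10 in all, crops included, and the job is handed in when it is done.

```bash
ls; mkdir -p pics; python3 - <<'E'
from workcell import env
import cv2,numpy as np
for n in ("scene","top"):
    p,d=env.read_camera(n); cv2.imwrite(f"pics/{n}0.png",p); np.save(f"{n}_d.npy",d); print(n,env.camera_model(n))
    for t in ["box","wide_core","slim_core","wide_core_bracket","slim_core_bracket","prism","mould","rubble","gauge_stand","can"]:
        for o in env.outline_of(n,t): print(t,round(o["conf"],2),np.round(o["xy"]),o["mask"].sum())
print(env.get_state())
E
```

```text
pics
scene {'fovy': 57.644256299658174, 'cx': 322.6865599898584, 'cy': 193.58065551448476, 'rvec': array([ 1.58647033,  1.79735362, -0.8856544 ]), 'tvec': array([ 0.09762706, -0.2577126 ,  1.43014465])}
box 0.96 [247. 195.] 1488
box 0.62 [249. 157.] 1128
wide_core 0.72 [356. 224.] 1303
wide_core 0.61 [403. 192.] 783
wide_core 0.33 [410. 232.] 932
slim_core 0.74 [408. 239.] 876
slim_core 0.22 [343. 195.] 547
wide_core_bracket 0.74 [402. 192.] 793
slim_core_bracket 0.61 [411. 233.] 917
prism 0.52 [301. 243.] 2501
mould 0.95 [358. 222.] 1248
rubble 0.65 [457. 212.] 408
gauge_stand 0.57 [302. 244.] 2411
can 0.75 [174. 224.] 1166
top {'fovy': 43.520343154430336, 'cx': 320.6850653832366, 'cy': 198.89305699892697, 'rvec': array([ 2.13098726, -2.17252393,  0.10443324]), 'tvec': array([0.00362544, 0.50972699, 1.33979765])}
box 0.9 [436. 279.] 2133
box 0.61 [418. 208.] 2036
wide_core 0.79 [250. 222.] 526
wide_core 0.58 [249. 156.] 401
slim_core 0.63 [248. 157.] 459
wide_core_bracket 0.84 [246. 221.] 537
slim_core_bracket 0.6 [246. 156.] 425
slim_core_bracket 0.51 [291. 169.] 771
prism 0.52 [28
[... 209 characters left out ...]
_pos': array([-1.45658892e+00,  3.13218044e-01,  4.60975181e-02,  1.30361642e+00,
        8.34315495e-06,  1.43121366e+00]), 'qvel': array([-2.53246624e-04, -5.82620517e-04,  2.31154178e-03, -1.87584252e-03,
       -6.25829026e-05, -3.23331756e-04]), 'tau': array([-3.69391046e-04, -4.80484486e+01,  2.98815215e+01,  4.59604526e-04,
       -1.62686983e-04, -2.17535694e-05]), 'tcp_pos': array([ 0.1443746 , -0.55661459,  0.21321189]), 'orientation': array([2.97403182e-05, 9.91959622e-01, 1.26554758e-01, 3.79455879e-06]), 'wrist_force': array([ 0.22163701, -0.39999598,  0.49877489]), 'ft_torque': array([ 0.02130255,  0.04651967, -0.00071643]), 'grip_force': 0.0, 'finger_gap': 0.08506372418355444}
```

```bash
python3 - <<'E'
import cv2
a=cv2.imread("pics/top0.png")[80:340,150:550]; cv2.imwrite("pics/top0c.png",cv2.resize(a,(800,520),interpolation=cv2.INTER_CUBIC))
a=cv2.imread("pics/scene0.png")[120:340,130:510]; cv2.imwrite("pics/scene0c.png",cv2.resize(a,(798,462),interpolation=cv2.INTER_CUBIC))
E
```

```text
(no output)
```

View pics/top0c.png

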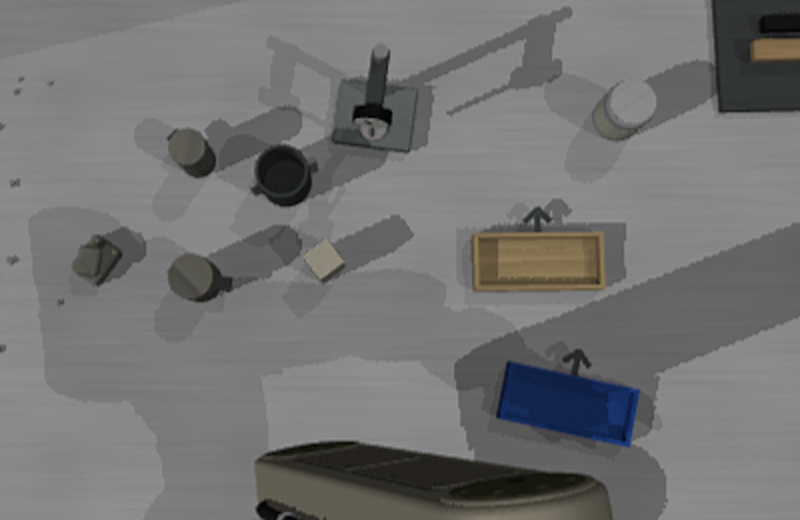

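View pics/scene0c.png

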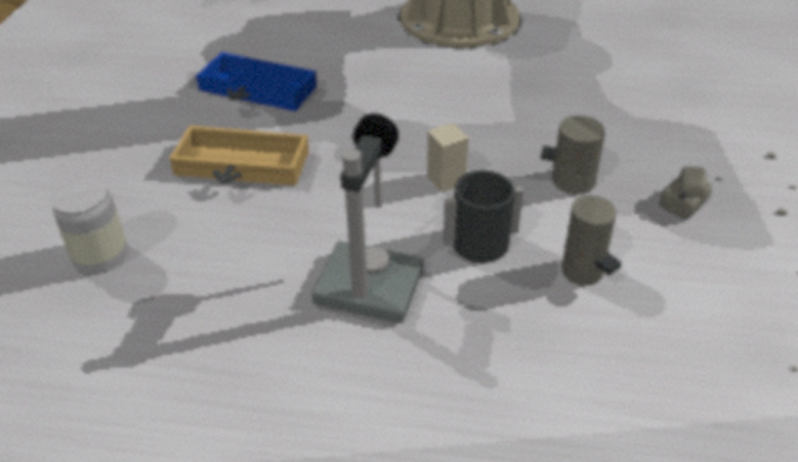

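The pale wooden box is at about (420,211) in the top picture, with its arrow pointing up. The wide core is at (246,218) with its bracket to the right, the slim core at (246,156) with its bracket to the upper left, and the prism at (311,210). The mould stands between the cores and the gauge stand, and the blue box is a look-alike. Next I'll measure with depth.

```bash
cat > h.py <<'E'
from workcell import env
import cv2,numpy as np
def cloud(n,p=None,d=None):
    """world xyz for each pixel of a fixed camera (400x640x3), nan where no depth"""
    if d is None: p,d=env.read_camera(n)
    m=env.camera_model(n); f=200/np.tan(np.radians(m["fovy"]/2))
    v,u=np.mgrid[:400,:640].astype(float)
    c=np.dstack([(u-m["cx"])/f*d,(v-m["cy"])/f*d,d]).astype(float); c[d<=0]=np.nan
    R=cv2.Rodrigues(m["rvec"])[0]
    return (c-m["tvec"])@R,p
def near(W,xy,r,z0,z1):
    with np.errstate(invalid="ignore"):
        k=(np.hypot(W[...,0]-xy[0],W[...,1]-xy[1])<r)&(W[...,2]>z0)&(W[...,2]<z1)
    return W[k]
def measure(W,c,h,tag):
    T=near(W,c,.06,h-.008,h+.008)
    if len(T)<10: return print(tag,"few",len(T))
    (x,y),s,a=cv2.minAreaRect(T[:,:2].astype(np.float32)); m=T.mean(0)
    print(tag,"n",len(T),"mean",m.round(4),"rect",np.round([x,y],4),np.round(s,4),round(a,1))
    return m
E
python3 - <<'E'
from h import *
Ws={}
for n in("top","scene"):
    W,_=cloud(n,cv2.imread(f"pics/{n}0.png"),np.load(f"{n}_d.npy")); Ws[n]=W
W=Ws["top"]
seed={"wide":((246,218),.09),"slim":((246,154),.1),"prism":((311,210),.08),"mould":((291,168),.09),"can":((465,131),.1),"rubble":((198,212),.05),"gauge":((350,140),.022)}
for k,((u,v),h) in seed.items():
    c=W[v,u]; print(k,c.round(3))
    for n in Ws: 
        m=measure(Ws[n],c[:2],h,k+" "+n)
        if k in("wide","slim"):
            mm=m if n=="top" or m is not None else c
            B=near(Ws[n],mm[:2],.055,.032,.048); r=np.hypot(*(B[:,:2]-mm[:2]).T); B=B[r>(.034 if k=="wide" else .029)]
            if len(B): print("  bracket",len(B),B.mean(0).round(4),np.degrees(np.arctan2(*(B.mean(0)-mm)[[1,0]])).round(1))
# box rim
c=W[211,420]; print("box floor",c.round(3))
for n in Ws:
    R=near(Ws[n],c[:2],.11,.022,.036); print(n,len(R),cv2.minAreaRect(R[:,:2].astype(np.float32)))
    h=near(Ws[n],c[:2],.115,.0225,.0295)
E
```

```text
wide [0.457 0.189 0.084]
wide top n 408 mean [0.4579 0.1915 0.09  ] rect [0.4577 0.1916] [0.0583 0.0555] 87.7
  bracket 37 [0.4508 0.151  0.0429] -100.0
wide scene n 260 mean [0.4625 0.1924 0.0891] rect [0.4593 0.1924] [0.0573 0.0598] 87.3
  bracket 38 [0.4539 0.152  0.042 ] -102.0
slim [0.623 0.186 0.104]
slim top n 279 mean [0.6278 0.1943 0.1002] rect [0.6288 0.1946] [0.0491 0.0467] 43.9
  bracket 6 [0.6582 0.2249 0.0424] 45.2
slim scene n 277 mean [0.6324 0.1947 0.099 ] rect [0.6294 0.1956] [0.0471 0.0498] 47.7
  bracket 57 [0.6562 0.2214 0.0415] 48.3
prism [0.475 0.019 0.08 ]
prism top n 236 mean [0.4784 0.0185 0.0793] rect [0.4788 0.0185] [0.0405 0.0396] 35.8
prism scene n 163 mean [0.4822 0.0193 0.0786] rect [0.4795 0.0189] [0.0411 0.0412] 35.8
mould [0.601 0.076 0.007]
mould top n 180 mean [0.5945 0.0714 0.089 ] rect [0.5956 0.0715] [0.0717 0.0714] 58.6
mould scene n 218 mean [0.5981 0.0724 0.0875] rect [0.5957 0.0723] [0.0711 0.0711] 57.2
can [ 0.673 -0.389  0.098]
can top n 421 mean [ 0.6747 -0.391   0.0995] rect [ 0.6743 -0.3903] [0.059  0.0627] 43.4
can scene n 370 mean [ 0.6782 -0.3892  0.0988] rect [ 0.6748 -0.3905] [0.0599 0.0596] 65.4
rubble [0.479 0.326 0.047]
rubble top n 141 mean [0.4854 0.3392 0.0476] rect [0.4869 0.3392] [0.031  0.0384] 83.4
rubble scene n 111 mean [0.4885 0.3387 0.0467] rect [0.4865 0.3384] [0.0284 0.0382] 82.6
gauge [ 0.675 -0.091  0.018]
gauge top n 529 mean [ 0.676  -0.0831  0.022 ] rect [ 0.6821 -0.072 ] [0.0753 0.0902] 81.2
gauge scene n 613 mean [ 0.689  -0.0745  0.0222] rect [ 0.6837 -0.0706] [0.0763 0.09  ] 80.0
box floor [ 0.473 -0.279  0.011]
top 525 ((0.4919586777687073, -0.27305418252944946), (0.17705027759075165, 0.11308453977108002), 89.62688446044922)
scene 521 ((0.49067044258117676, -0.2729368209838867), (0.11472611129283905, 0.1776217818260193), 0.08831660449504852)
```

```bash
cat >> h.py <<'E'
def plan(*pts):
    """per point (x,y,z,yaw deg): the pure-turn wz units first, then travel units in turned tool axes"""
    from scipy.spatial.transform import Rotation as Ro
    s=env.get_state(); p=s["tcp_pos"]; q=s["orientation"]; R=Ro.from_quat(q[[1,2,3,0]]).as_matrix()
    yaw=np.degrees(np.arctan2(R[1,0],R[0,0])); print("clk",round(s["clock"],2),"tcp",p.round(4),"yaw",round(yaw,2),"j",np.degrees(s["joint_pos"]).round(0),"gap",round(s["finger_gap"],4),"F",s["wrist_force"].round(1),s["grip_force"])
    for x,y,z,a in pts:
        t=np.radians(a); d=np.array([x,y,z])-p
        print(" turn",round(-((a-yaw+180)%360-180)/60,3),"travel",np.round([d[0]*np.cos(t)+d[1]*np.sin(t),d[0]*np.sin(t)-d[1]*np.cos(t),-d[2]],4)/.12)
        p=np.array([x,y,z]); yaw=a
E
python3 -c "
from h import *
plan((.144,-.557,.213,169),(.4582,.1918,.213,169),(.4582,.1918,.068,169))"
```

```text
clk 1.1 tcp [ 0.1444 -0.5566  0.2132] yaw 14.54 j [-83.  18.   3.  75.   0.  82.] gap 0.0851 F [ 0.2 -0.4  0.5] 0.0
 turn -2.574 travel [ 0.0025     -0.00333333  0.00166667]
 turn 0.0 travel [-1.37916667  6.625      -0.        ]
 turn 0.0 travel [0.         0.         1.20833333]
```

```bash

python3 -m pendant '[{"travel":[0,0,0],"rot":[0,0,-0.14],"fingers":1},{"travel":[0,0,0],"rot":[0,0,-0.28],"fingers":1},{"travel":[0,0,0],"rot":[0,0,-0.42],"fingers":1},{"travel":[0,0,0],"rot":[0,0,-0.56],"fingers":1},{"travel":[0,0,0],"rot":[0,0,-0.7],"fingers":1},{"travel":[0,0,0],"rot":[0,0,-0.84],"fingers":1},{"travel":[0,0,0],"rot":[0,0,-0.9],"fingers":1}]'
python3 -m pendant '[{"travel":[0,0,0],"rot":[0,0,-0.9],"fingers":1},{"travel":[0,0,0],"rot":[0,0,-0.9],"fingers":1},{"travel":[0,0,0],"rot":[0,0,-0.9],"fingers":1},{"travel":[0,0,0],"rot":[0,0,-0.9],"fingers":1},{"travel":[0,0,0],"rot":[0,0,-0.9],"fingers":1},{"travel":[0,0,0],"rot":[0,0,-0.9],"fingers":1},{"travel":[0,0,0],"rot":[0,0,-0.9],"fingers":1}]'
python3 -m pendant '[{"travel":[0,0,0],"rot":[0,0,-0.774],"fingers":1},{"travel":[0,0,0],"rot":[0,0,-0.774],"fingers":1},{"travel":[0,0,0],"rot":[0,0,-0.774],"fingers":1},{"travel":[0,0,0],"rot":[0,0,-0.774],"fingers":1},{"travel":[0,0,0],"rot":[0,0,-0.774],"fingers":1},{"travel":[0,0,0],"rot":[0,0,-0.774],"fingers":1}]'
python3 -m pendant '[{"travel":[-0.98,0.9,0],"rot":[0,0,0],"fingers":1},{"travel":[-0.98,0.9,0],"rot":[0,0,0],"fingers":1},{"travel":[-0.98,0.9,0],"rot":[0,0,0],"fingers":1},{"travel":[-0.98,0.9,0],"rot":[0,0,0],"fingers":1},{"travel":[-0.98,0.9,0],"rot":[0,0,0],"fingers":1}]'
python3 -c "
from h import *
plan((.4582,.1918,.213,169),(.4582,.1918,.068,169))"
```

```text
clock: 1.8
tcp_pos: [0.1444, -0.5566, 0.2132]
orientation: [0.0, 0.825, 0.565, -0.0]
wrist_force: [0.4, 1.1, -0.1]
finger_gap: 0.0853
grip_force: 0.0
clock: 2.5
tcp_pos: [0.1444, -0.5566, 0.2132]
orientation: [0.0, 0.479, 0.878, -0.0]
wrist_force: [0.5, 0.7, -0.3]
finger_gap: 0.0852
grip_force: 0.0
clock: 3.1
tcp_pos: [0.1443, -0.5566, 0.2132]
orientation: [-0.0, 0.094, 0.996, -0.0]
wrist_force: [0.3, -0.0, -1.3]
finger_gap: 0.0853
grip_force: 0.0
clock: 3.6
tcp_pos: [0.2819, -0.4721, 0.2134]
orientation: [0.0, 0.094, 0.996, -0.0]
wrist_force: [-0.4, -0.1, 0.3]
finger_gap: 0.0851
grip_force: 0.0
clk 3.6 tcp [ 0.2819 -0.4721  0.2134] yaw 169.19 j [-68.  15.  -1.  74.  -0. -57.] gap 0.0851 F [-0.4 -0.1  0.3] 0.0
 turn 0.003 travel [-3.86666667e-01  5.71166667e+00  3.33333333e-03]
 turn 0.0 travel [0.         0.         1.20833333]
```

```bash

python3 -m pendant '[{"travel":[-0.387,1,0],"rot":[0,0,0],"fingers":1},{"travel":[-0.387,1,0],"rot":[0,0,0],"fingers":1},{"travel":[-0.387,1,0],"rot":[0,0,0],"fingers":1},{"travel":[-0.387,1,0],"rot":[0,0,0],"fingers":1}]' | head -2
for i in 1 2 3 4; do python3 -m pendant '[{"travel":[0,1,0],"rot":[0,0,0],"fingers":1},{"travel":[0,1,0],"rot":[0,0,0],"fingers":1},{"travel":[0,1,0],"rot":[0,0,0],"fingers":1}]' | head -2; done
python3 -m pendant '[{"travel":[0,0.71,0],"rot":[0,0,0],"fingers":1},{"travel":[0,0.71,0],"rot":[0,0,0],"fingers":1},{"travel":[0,0.71,0],"rot":[0,0,0],"fingers":1},{"travel":[0,0.71,0],"rot":[0,0,0],"fingers":1}]' |head -2
python3 - <<'E'
from h import *
plan((.4582,.1918,.213,169),(.4582,.1918,.068,169))
s=env.get_state(); p,d=env.read_camera("wrist"); cv2.imwrite("pics/w1.png",p)
W,_=cloud("top"); 
m=env.camera_model("wrist"); print(m)
np.save("w1_d.npy",d)
for t in("wide_core","wide_core_bracket"):
    for o in env.outline_of("wrist",t): print(t,o["conf"],o["xy"],o["mask"].sum())
E
```

```text
clock: 4.0
tcp_pos: [0.3493, -0.3625, 0.2135]
clock: 4.3
tcp_pos: [0.3709, -0.245, 0.2132]
clock: 4.6
tcp_pos: [0.3945, -0.1274, 0.2134]
clock: 4.9
tcp_pos: [0.4184, -0.0097, 0.2134]
clock: 5.2
tcp_pos: [0.4421, 0.1083, 0.2133]
clock: 5.6
tcp_pos: [0.4579, 0.1897, 0.2128]
clk 5.6 tcp [0.4579 0.1897 0.2128] yaw 168.97 j [13.  9. -9. 72. -0. 24.] gap 0.0853 F [-0.  -0.4  0.1] 0.0
 turn -0.001 travel [ 0.00083333  0.0175     -0.00166667]
 turn 0.0 travel [0.         0.         1.20833333]
{'fovy': 65.70646984690485, 'cx': 317.10780900806463, 'cy': 197.48518153964585, 'T_tool_cam': array([[-2.00499262e-04, -9.50226114e-01, -3.11561058e-01,
         7.89935844e-02],
       [ 9.99999980e-01, -1.85442448e-04, -7.79526227e-05,
        -5.41499497e-04],
       [ 1.62959725e-05, -3.11561067e-01,  9.50226132e-01,
        -1.60623739e-01],
       [ 0.00000000e+00,  0.00000000e+00,  0.00000000e+00,
         1.00000000e+00]])}
wide_core 0.98 [316.9, 176.2] 3672
wide_core_bracket 0.75 [316.0, 178.2] 3692
wide_core_bracket 0.23 [344.9, 303.7] 2700
```

View pics/w1.png

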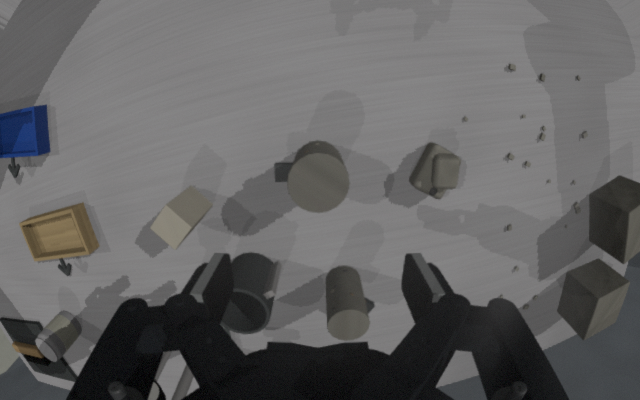

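The wrist picture shows the wide core at (317,178), with its bracket pointing left towards the prism. The slim core is at (346,300) between the fingers' shadows. I'll refine the poses from this view.

```bash
cat >> h.py <<'E'
def wcloud(d,s):
    from scipy.spatial.transform import Rotation as Ro
    m=env.camera_model("wrist"); f=200/np.tan(np.radians(m["fovy"]/2))
    v,u=np.mgrid[:400,:640].astype(float); x=u-m["cx"]; y=v-m["cy"]; r=np.hypot(x,y)+1e-9; t=r/f
    k=np.tan(t)/r*d; c=np.dstack([x*k,y*k,d]).astype(float); c[(d<=0)|(t>1.4)]=np.nan
    T=m["T_tool_cam"]; q=s["orientation"]; R=Ro.from_quat(q[[1,2,3,0]]).as_matrix()
    return (c@T[:3,:3].T+T[:3,3])@R.T+s["tcp_pos"]
def core(W,c,h,rad,tag):
    m=measure(W,c,h,tag)
    if m is None: return
    for _ in range(2):
        T=near(W,m,.06,h-.008,h+.008); (x,y),_s,_a=cv2.minAreaRect(T[:,:2].astype(np.float32)); m=np.array([x,y])
    B=near(W,m,rad+.022,.036,.048); B=B[np.hypot(*(B[:,:2]-m).T)>rad+.005]
    if len(B): b=B[:,:2].mean(0)-m; print("   bracket n",len(B),"deg",np.degrees(np.arctan2(b[1],b[0])).round(1))
E
python3 - <<'E'
from h import *
W=wcloud(np.load("w1_d.npy"),env.get_state())
core(W,(.458,.192),.09,.03,"wide"); core(W,(.629,.195),.1,.025,"slim"); measure(W,(.479,.019),.08,"prism")
R=near(W,(.4735,-.273),.12,.022,.036); print("box",cv2.minAreaRect(R[:,:2].astype(np.float32)))
E
```

```text
wide n 2979 mean [0.4559 0.1893 0.0902] rect [0.4569 0.1888] [0.0584 0.0593] 78.6
   bracket n 223 deg -101.2
slim n 1188 mean [0.6236 0.1916 0.0997] rect [0.6263 0.1916] [0.049  0.0483] 31.2
   bracket n 81 deg 52.7
prism n 1105 mean [0.4753 0.0182 0.0797] rect [0.4764 0.0158] [0.0411 0.0418] 36.0
box ((0.4896233081817627, -0.2749127447605133), (0.1812913864850998, 0.11383562535047531), 89.75677490234375)
```

```bash

python3 -m pendant '[{"travel":[0,0.01,0.3],"rot":[0,0,0],"fingers":1},{"travel":[0,0.01,0.6],"rot":[0,0,0],"fingers":1},{"travel":[0,0.01,0.9],"rot":[0,0,0],"fingers":1},{"travel":[0,0.01,0.9],"rot":[0,0,0],"fingers":1}]' 40
python3 -m pendant '[{"travel":[0,0,0.15],"rot":[0,0,0],"fingers":1},{"travel":[0,0,0.3],"rot":[0,0,0],"fingers":1},{"travel":[0,0,0.3],"rot":[0,0,0],"fingers":0.2},{"travel":[0,0,0.3],"rot":[0,0,0],"fingers":-1},{"travel":[0,0,0.3],"rot":[0,0,0],"fingers":-1},{"travel":[0,0,0.3],"rot":[0,0,0],"fingers":-1},{"travel":[0,0,0.3],"rot":[0,0,0],"fingers":-1},{"travel":[0,0,0.3],"rot":[0,0,0],"fingers":-1}]' 40
python3 -m pendant '[{"travel":[0,0,0],"rot":[0,0,0],"fingers":-1},{"travel":[0,0,0],"rot":[0,0,0],"fingers":-1},{"travel":[0,0,0],"rot":[0,0,0],"fingers":-1}]' 60
```

```text
clock: 6.2
tcp_pos: [0.4535, 0.1897, 0.1011]
orientation: [-0.004, 0.097, 0.995, -0.002]
wrist_force: [-1.1, -0.3, -0.3]
finger_gap: 0.0857
grip_force: 0.0
clock: 7.0
tcp_pos: [0.4625, 0.1873, 0.0774]
orientation: [0.007, 0.097, 0.995, -0.005]
wrist_force: [-6.4, -17.5, 50.7]
finger_gap: 0.0003
grip_force: 23.3
clock: 7.3
tcp_pos: [0.4637, 0.1889, 0.0781]
orientation: [0.008, 0.097, 0.995, -0.002]
wrist_force: [-6.3, -17.0, 48.7]
finger_gap: -0.0001
grip_force: 22.6
```

```bash
python3 - <<'E'
from h import *
a,d=env.read_camera("wrist"); b,_=env.read_camera("scene"); t,_=env.read_camera("top")
c=np.hstack([cv2.resize(b[150:300,300:480],(400,333)),cv2.resize(t[130:290,170:362],(400,333))])
cv2.imwrite("pics/x2.png",np.vstack([c,np.hstack([cv2.resize(a,(400,250)),np.zeros((250,400,3),np.uint8)])]))
E
```

```text
(no output)
```

View pics/x2.png

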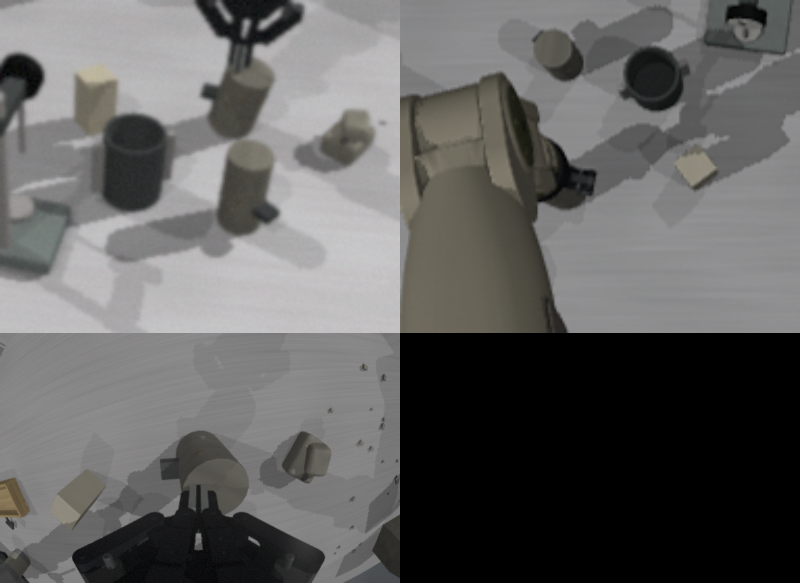

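The gripper shut without the core between the pads. The core is now tilted, leaning roughly towards +x, with the fingertips by its top face. Before releasing anything I'll measure the tilt and where the fingers are.

```bash
python3 - <<'E'
from h import *
s=env.get_state(); p,d=env.read_camera("wrist"); W=wcloud(d,s)
o=env.outline_of("wrist","wide_core"); 
for k in o: print(k["conf"],k["xy"],k["mask"].sum())
m=o[0]["mask"]; P=W[m]; P=P[np.isfinite(P).all(1)]
# RANSAC plane for top face with normal up-ish
rng=np.random.default_rng(0); best=(0,)
for _ in range(800):
    a,b,c=P[rng.choice(len(P),3)]; n=np.cross(b-a,c-a); l=np.linalg.norm(n)
    if l<1e-6: continue
    n/=l; n*=np.sign(n[2])
    if n[2]<.8: continue
    k=abs((P-a)@n)<.0015
    if k.sum()>best[0]: best=(k.sum(),n,P[k])
n=best[1]; print("tilt",np.arccos(n[2]),"dir",n.round(3),"top centre",best[2].mean(0).round(4),best[0]); Q=best[2]; print(Q.min(0).round(3),Q.max(0).round(3))
plan(); 
# fingertips in wrist view
F=near(W,s["tcp_pos"],.02,s["tcp_pos"][2]-.03,s["tcp_pos"][2]+.05); F=F[F[:,2]>0]
i=np.argsort(F[:,2])
dark=p.max(2)<60
k=dark&(np.linalg.norm(W-s["tcp_pos"],axis=2)<.05); G=W[k]; print("dark near tcp",len(G),G.min(0).round(3),G.max(0).round(3))
E
```

```text
Traceback (most recent call last):
IndexError: list index out of range
```

```bash
python3 - <<'E'
from h import *
s=env.get_state(); p,d=env.read_camera("wrist"); W=wcloud(d,s)
P=near(W,(.46,.19),.09,.02,.12); v=p
rng=np.random.default_rng(0); best=(0,)
for _ in range(3000):
    a,b,c=P[rng.choice(len(P),3)]; n=np.cross(b-a,c-a); l=np.linalg.norm(n)
    if l<1e-6: continue
    n/=l; n*=np.sign(n[2])
    if n[2]<.8: continue
    k=abs((P-a)@n)<.0015
    if k.sum()>best[0]: best=(k.sum(),n,P[k])
n=best[1]; Q=best[2]; print("tilt",np.arccos(n[2]),"dir",n.round(3),"mid",Q.mean(0).round(4),best[0],Q.min(0).round(3),Q.max(0).round(3))
plan()
k=(p.max(2)<60)&(np.linalg.norm(W-s["tcp_pos"],axis=2)<.05); G=W[k]; print("dark near tcp",len(G),G.min(0).round(3),G.max(0).round(3))
E
```

```text
tilt 0.17882638035476783 dir [0.088 0.155 0.984] mid [0.4589 0.2093 0.0927] 5474 [0.436 0.176 0.087] [0.495 0.233 0.099]
clk 7.6 tcp [0.4637 0.1889 0.0781] yaw 168.84 j [ 13.  14. -22.  53.  -1.  24.] gap 0.0005 F [ -6.6 -15.7  49.4] 22.55772289907327
dark near tcp 2220 [0.435 0.15  0.038] [0.49  0.204 0.127]
```

```bash
python3 - <<'E'
from h import *
s=env.get_state(); t=s["tcp_pos"]
for n in ("wrist","scene"):
    if n=="wrist": p,d=env.read_camera(n); W=wcloud(d,s)
    else: W,p=cloud(n)
    k=(p.max(2)<70)&(np.hypot(W[...,0]-t[0],W[...,1]-t[1])<.03)&(W[...,2]>.055)&(W[...,2]<.16); G=W[k]
    for z in np.arange(.055,.16,.01):
        g=G[(G[:,2]>=z)&(G[:,2]<z+.01)]
        if len(g): print(n,round(z,3),len(g),g.mean(0).round(3),g.min(0).round(3),g.max(0).round(3))
a=env.read_camera("scene")[0][140:230,370:430]; b=env.read_camera("wrist")[0][150:350,200:440]
cv2.imwrite("pics/x3.png",np.hstack([cv2.resize(a,(320,480),interpolation=2),cv2.resize(b,(480,480),interpolation=2)]))
E
```

```text
wrist 0.055 246 [0.441 0.18  0.06 ] [0.434 0.16  0.055] [0.458 0.194 0.065]
wrist 0.065 291 [0.442 0.183 0.07 ] [0.434 0.17  0.065] [0.458 0.195 0.075]
wrist 0.075 354 [0.442 0.185 0.08 ] [0.434 0.173 0.075] [0.459 0.199 0.085]
wrist 0.085 442 [0.443 0.188 0.09 ] [0.436 0.174 0.085] [0.489 0.204 0.095]
wrist 0.095 263 [0.451 0.186 0.099] [0.437 0.176 0.095] [0.46  0.202 0.105]
wrist 0.105 337 [0.456 0.19  0.11 ] [0.451 0.176 0.105] [0.46  0.203 0.115]
wrist 0.115 460 [0.456 0.19  0.12 ] [0.451 0.177 0.115] [0.46  0.203 0.125]
wrist 0.125 540 [0.459 0.19  0.132] [0.45  0.177 0.125] [0.474 0.203 0.135]
wrist 0.135 1556 [0.455 0.19  0.142] [0.445 0.164 0.135] [0.474 0.218 0.145]
wrist 0.145 3633 [0.457 0.191 0.151] [0.445 0.159 0.145] [0.478 0.218 0.155]
wrist 0.155 576 [0.459 0.191 0.157] [0.444 0.159 0.155] [0.478 0.219 0.16 ]
scene 0.055 15 [0.474 0.176 0.059] [0.459 0.16  0.055] [0.492 0.201 0.065]
scene 0.065 5 [0.484 0.184 0.07 ] [0.476 0.176 0.067] [0.491 0.189 0.073]
scene 0.075 2 [0.484 0.187 0.078] [0.477 0.178 0.076] [0.491 0.196 0.081]
scene 0.085 2 [0.48 0.18 0.09] [0.479 0.179 0.089] [0.481 0.182 0.091]
scene 0.095 6 [0.474 0.191 0.103] [0.471 0.188 0.099] [0.477 0.202 0.105]
scene 0.105 17 [0.472 0.192 0.111] [0.466 0.18  0.106] [0.477 0.203 0.115]
scene 0.115 18 [0.472 0.192 0.12 ] [0.467 0.181 0.115] [0.475 0.202 0.125]
scene 0.125 21 [0.47  0.191 0.131] [0.458 0.18  0.126] [0.476 0.201 0.134]
scene 0.135 37 [0.473 0.189 0.141] [0.464 0.168 0.136] [0.479 0.209 0.145]
scene 0.145 78 [0.469 0.187 0.15 ] [0.448 0.159 0.145] [0.48  0.218 0.155]
scene 0.155 18 [0.47  0.182 0.157] [0.447 0.161 0.155] [0.482 0.204 0.16 ]
```

View pics/x3.png

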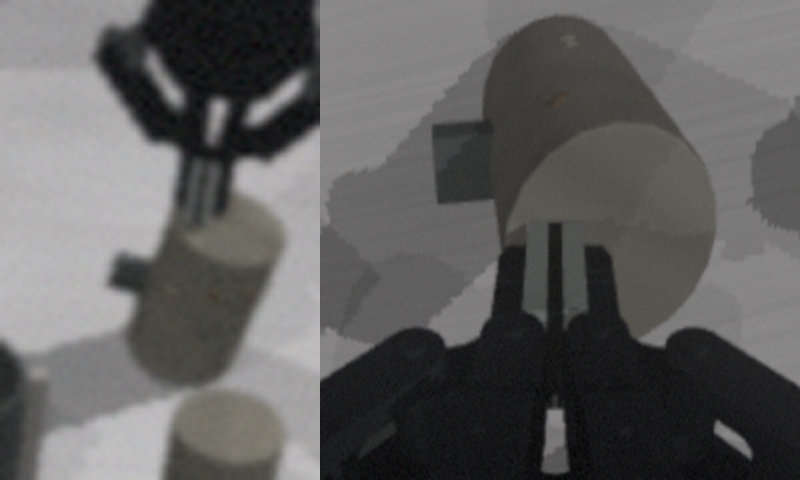

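The shut fingertips rest on the core's top face, at about z 0.09, although the TCP reads 0.078. So the fingers seem to end well short of where I assumed. I'll check the finger geometry in the earlier free wrist image.

```bash
python3 - <<'E'
from h import *
I=dict(orientation=np.array([1.,0,0,0]),tcp_pos=np.zeros(3))
p=cv2.imread("pics/w1.png"); T=wcloud(np.load("w1_d.npy"),I)
k=(T[...,2]<.03)&(T[...,2]>-.15)&(np.abs(T[...,0])<.1); G=T[k]
print("open: tool frame")
for z in np.arange(-.12,.03,.01):
    g=G[(G[:,2]>=z)&(G[:,2]<z+.01)]
    if len(g): print(round(z,3),len(g),g.min(0).round(3),g.max(0).round(3),"inner |y|",abs(g[:,1]).min().round(3))
p,d=env.read_camera("wrist"); T=wcloud(d,I); 
for (u,v) in [(432,248),(432,245),(443,248),(432,260),(432,242),(420,262),(425,250)]: pass
for v in range(236,285,6): print(v,[T[v,u].round(3).tolist() for u in (311,320)])
E
```

```text
open: tool frame
-0.12 7890 [-0.001 -0.072 -0.12 ] [ 0.021  0.071 -0.11 ] inner |y| 0.0
-0.11 8724 [-0.014 -0.073 -0.11 ] [ 0.019  0.072 -0.1  ] inner |y| 0.0
-0.1 6906 [-0.016 -0.075 -0.1  ] [ 0.018  0.073 -0.09 ] inner |y| 0.0
-0.09 5548 [-0.014 -0.075 -0.09 ] [ 0.017  0.074 -0.08 ] inner |y| 0.009
-0.08 1455 [ 0.004 -0.074 -0.08 ] [ 0.014  0.073 -0.07 ] inner |y| 0.039
-0.07 1342 [-0.012 -0.057 -0.07 ] [ 0.011  0.056 -0.06 ] inner |y| 0.041
-0.06 1297 [-0.013 -0.057 -0.06 ] [ 0.011  0.056 -0.05 ] inner |y| 0.041
-0.05 1042 [-0.012 -0.057 -0.05 ] [ 0.011  0.056 -0.04 ] inner |y| 0.041
-0.04 594 [-0.012 -0.055 -0.04 ] [ 0.011  0.054 -0.03 ] inner |y| 0.042
236 [[0.012, -0.004, -0.02], [0.012, 0.001, -0.018]]
242 [[0.009, -0.004, -0.019], [0.008, 0.001, -0.017]]
248 [[0.01, -0.003, -0.029], [0.01, 0.001, -0.028]]
254 [[0.011, -0.003, -0.035], [0.01, 0.001, -0.035]]
260 [[0.01, -0.003, -0.039], [0.01, 0.001, -0.039]]
266 [[0.01, -0.003, -0.045], [0.01, 0.001, -0.045]]
272 [[0.011, -0.003, -0.051], [0.01, 0.001, -0.049]]
278 [[0.011, -0.003, -0.055], [0.011, 0.001, -0.055]]
284 [[0.011, -0.003, -0.06], [0.007, 0.001, -0.055]]
```

In the tool frame the open fingertips end at z = −0.033 m and the shut ones at −0.020 m. The real grasp point is therefore about 39 mm behind the reported TCP, so I'll command z 39 mm lower. First I'll lift off slowly so the core (tilted 0.18 rad) rocks back upright under the fingertips.

```bash

python3 -m pendant '[{"travel":[0,0,-0.05],"rot":[0,0,0],"fingers":-1},{"travel":[0,0,-0.08],"rot":[0,0,0],"fingers":-1},{"travel":[0,0,-0.11],"rot":[0,0,0],"fingers":-1},{"travel":[0,0,-0.14],"rot":[0,0,0],"fingers":-1},{"travel":[0,0,-0.17],"rot":[0,0,0],"fingers":-1},{"travel":[0,0,-0.2],"rot":[0,0,0],"fingers":-1},{"travel":[0,0,-0.24],"rot":[0,0,0],"fingers":-1},{"travel":[0,0,-0.28],"rot":[0,0,0],"fingers":-1},{"travel":[0,0,-0.32],"rot":[0,0,0],"fingers":-1},{"travel":[0,0,-0.36],"rot":[0,0,0],"fingers":-1}]'
python3 -m pendant '[{"travel":[0,0,-0.2],"rot":[0,0,0],"fingers":-1},{"travel":[0,0,-0.4],"rot":[0,0,0],"fingers":-1},{"travel":[0,0,-0.7],"rot":[0,0,0],"fingers":1},{"travel":[0,0,-0.8],"rot":[0,0,0],"fingers":1},{"travel":[0,0,-0.8],"rot":[0,0,0],"fingers":1},{"travel":[0,0,-0.8],"rot":[0,0,0],"fingers":1}]'
python3 - <<'E'
from h import *
plan(); s=env.get_state(); p,d=env.read_camera("wrist"); W=wcloud(d,s)
core(W,(.458,.2),.09,.03,"wide"); core(W,(.626,.192),.1,.025,"slim"); measure(W,(.479,.019),.08,"prism")
W,_=cloud("scene"); core(W,(.458,.2),.09,.03,"wide scene")
E
```

```text
clock: 8.85
tcp_pos: [0.4573, 0.1918, 0.1128]
orientation: [0.0, 0.096, 0.995, -0.0]
wrist_force: [-0.5, 0.2, 0.1]
finger_gap: 0.0001
grip_force: 0.0
clock: 9.45
tcp_pos: [0.4569, 0.1917, 0.2075]
orientation: [-0.0, 0.096, 0.995, -0.0]
wrist_force: [-0.5, 0.5, -0.4]
finger_gap: 0.0578
grip_force: 0.0
clk 9.45 tcp [0.4569 0.1917 0.2075] yaw 168.98 j [13.  9. -9. 71. -0. 24.] gap 0.0578 F [-0.5  0.5 -0.4] 0.0
wide n 3057 mean [0.4563 0.1901 0.0898] rect [0.4572 0.19  ] [0.0585 0.0595] 77.5
   bracket n 238 deg -100.7
slim n 1174 mean [0.6236 0.1928 0.0993] rect [0.6261 0.1931] [0.0488 0.047 ] 81.8
   bracket n 83 deg 51.4
prism n 1117 mean [0.4764 0.0188 0.0794] rect [0.478  0.0165] [0.041  0.0417] 36.1
wide scene n 256 mean [0.4623 0.192  0.0892] rect [0.4581 0.1923] [0.0598 0.0571] 1.2
   bracket n 32 deg -96.1
```

```bash

python3 -m pendant '[{"travel":[0,0,0.25],"rot":[0,0,0],"fingers":1},{"travel":[0,0,0.5],"rot":[0,0,0],"fingers":1},{"travel":[0,0,0.75],"rot":[0,0,0],"fingers":1},{"travel":[0,0,0.9],"rot":[0,0,0],"fingers":1},{"travel":[0,0,0.9],"rot":[0,0,0],"fingers":1}]' 40
python3 -m pendant '[{"travel":[0,0,0.15],"rot":[0,0,0],"fingers":1},{"travel":[0,0,0.3],"rot":[0,0,0],"fingers":1},{"travel":[0,0,0.45],"rot":[0,0,0],"fingers":1},{"travel":[0,0,0.6],"rot":[0,0,0],"fingers":1},{"travel":[0,0,0.6],"rot":[0,0,0],"fingers":1},{"travel":[0,0,0.6],"rot":[0,0,0],"fingers":1}]'
```

```text
clock: 10.05
tcp_pos: [0.4537, 0.1909, 0.0964]
orientation: [-0.004, 0.096, 0.995, -0.001]
wrist_force: [0.3, -0.0, 0.1]
finger_gap: 0.0852
grip_force: 0.0
clock: 10.65
tcp_pos: [0.4572, 0.1918, 0.0288]
orientation: [-0.0, 0.096, 0.995, -0.0]
wrist_force: [0.1, -0.7, 0.1]
finger_gap: 0.0849
grip_force: 0.0
```

No contact on the way down. Next I'll close, lift a little and check.

```bash

python3 -m pendant '[{"travel":[0,0,0],"rot":[0,0,0],"fingers":0.4},{"travel":[0,0,0],"rot":[0,0,0],"fingers":-1},{"travel":[0,0,0],"rot":[0,0,0],"fingers":-1},{"travel":[0,0,0],"rot":[0,0,0],"fingers":-1},{"travel":[0,0,0],"rot":[0,0,0],"fingers":-1},{"travel":[0,0,0],"rot":[0,0,0],"fingers":-1}]' 60
python3 -m pendant '[{"travel":[0,0,-0.1],"rot":[0,0,0],"fingers":-1},{"travel":[0,0,-0.25],"rot":[0,0,0],"fingers":-1},{"travel":[0,0,-0.45],"rot":[0,0,0],"fingers":-1},{"travel":[0,0,-0.65],"rot":[0,0,0],"fingers":-1},{"travel":[0,0,-0.85],"rot":[0,0,0],"fingers":-1},{"travel":[0,0,-0.95],"rot":[0,0,0],"fingers":-1},{"travel":[0,0,-0.95],"rot":[0,0,0],"fingers":-1}]' 60
python3 -c "
from h import *
plan((.458,.10,.143,169),(.4735,-.3215,.143,270))"
```

```text
clock: 11.25
tcp_pos: [0.4582, 0.1915, 0.0298]
orientation: [0.001, 0.096, 0.995, -0.0]
wrist_force: [-1.0, -1.9, 5.4]
finger_gap: 0.0587
grip_force: 63.5
clock: 11.95
tcp_pos: [0.4583, 0.1921, 0.1441]
orientation: [0.002, 0.096, 0.995, 0.001]
wrist_force: [1.2, 0.1, -5.7]
finger_gap: 0.0589
grip_force: 66.1
clk 11.95 tcp [0.4583 0.1921 0.1441] yaw 168.99 j [ 13.  11. -16.  62.   0.  24.] gap 0.0589 F [ 1.2  0.1 -5.7] 66.07845783233643
 turn -0.0 travel [-0.14416667 -0.75416667  0.00916667]
 turn -1.683 travel [ 3.5125     -0.12916667 -0.        ]
```

```bash

for i in 1 2; do python3 -m pendant '[{"travel":[0,0,0],"rot":[0,0,-0.14],"fingers":-1},{"travel":[0,0,0],"rot":[0,0,-0.28],"fingers":-1},{"travel":[0,0,0],"rot":[0,0,-0.42],"fingers":-1},{"travel":[0,0,0],"rot":[0,0,-0.56],"fingers":-1},{"travel":[0,0,0],"rot":[0,0,-0.7],"fingers":-1},{"travel":[0,0,0],"rot":[0,0,-0.8],"fingers":-1},{"travel":[0,0,0],"rot":[0,0,-0.842],"fingers":-1},{"travel":[0,0,0],"rot":[0,0,-0.842],"fingers":-1}]' |head -3; done
for i in 1 2 3 4; do python3 -m pendant '[{"travel":[0.25,-0.03,0],"rot":[0,0,0],"fingers":-1},{"travel":[0.55,-0.03,0],"rot":[0,0,0],"fingers":-1},{"travel":[0.85,-0.03,0],"rot":[0,0,0],"fingers":-1},{"travel":[1,-0.03,0],"rot":[0,0,0],"fingers":-1}]' | head -2; done
python3 -m pendant '[{"travel":[0.15,0,0],"rot":[0,0,0],"fingers":-1},{"travel":[0.28,0,0],"rot":[0,0,0],"fingers":-1},{"travel":[0.28,0,0],"rot":[0,0,0],"fingers":-1},{"travel":[0.28,0,0],"rot":[0,0,0],"fingers":-1},{"travel":[0.28,0,0],"rot":[0,0,0],"fingers":-1}]'
cat >> h.py <<'E'
def box():
    "box from each camera: x by its -x edge and arrow tip, y by ends"
    for n in("top","scene","wrist"):
        s=env.get_state()
        if n=="wrist": W=wcloud(env.read_camera(n)[1],s)
        else: W,_=cloud(n)
        R=near(W,(.4735,-.273),.125,.024,.036); q=lambda a,f:np.percentile(a,f)
        if len(R)<20: print(n,"few"); continue
        print(n,len(R),"x-edge",q(R[:,0],.5).round(4),"tip",R[:,0].max().round(4),"y",q(R[:,1],.3).round(4),q(R[:,1],99.7).round(4))
        S=near(W,s["tcp_pos"],.06,.08,.4)
        yield n,W
E
python3 - <<'E'
from h import *
plan(); t=env.get_state()["tcp_pos"]; h=t[2]-.0298+.09; print("core top z",h)
for n,W in box():
    # held core's side points (z bottom+10 .. bottom+34), fit by known radius
    S=near(W,t,.05,h-.085,h-.062)
    if len(S)>15:
        from scipy.optimize import least_squares
        f=least_squares(lambda c:np.hypot(S[:,0]-c[0],S[:,1]-c[1])-.03,t[:2],loss="soft_l1",f_scale=.002); print("  core",n,len(S),f.x.round(4))
    B=near(W,t,.07,h-.058,h-.043);B=B[np.hypot(*(B[:,:2]-t[:2]).T)>.036]
    if len(B): print("  bracket",len(B),B.mean(0).round(4),B[:,1].min().round(4),B[:,1].max().round(4))
E
```

```text
clock: 12.75
tcp_pos: [0.456, 0.1915, 0.1407]
orientation: [-0.002, -0.338, 0.941, 0.0]
clock: 13.55
tcp_pos: [0.4565, 0.1916, 0.1414]
orientation: [-0.001, -0.707, 0.707, 0.0]
clock: 13.95
tcp_pos: [0.4602, 0.0696, 0.1418]
clock: 14.35
tcp_pos: [0.4643, -0.0507, 0.1419]
clock: 14.75
tcp_pos: [0.4681, -0.1709, 0.1419]
clock: 15.15
tcp_pos: [0.4716, -0.2911, 0.1417]
clock: 15.65
tcp_pos: [0.4717, -0.3207, 0.1423]
orientation: [-0.0, 0.708, -0.707, -0.0]
wrist_force: [0.2, -0.3, -6.7]
finger_gap: 0.0588
grip_force: 66.1
clk 15.65 tcp [ 0.4717 -0.3207  0.1423] yaw -89.94 j [ -42.   19.   -6.   65.    0. -132.] gap 0.0588 F [ 0.2 -0.3 -6.7] 66.10215783119202
core top z 0.20248090387442733
top 350 x-edge 0.4355 tip 0.5487 y -0.3218 -0.1847
  core top 33 [ 0.4732 -0.3199]
  bracket 13 [ 0.5155 -0.3115  0.155 ] -0.3166 -0.3085
scene 446 x-edge 0.4342 tip 0.5508 y -0.3605 -0.1842
  core scene 134 [ 0.4717 -0.3198]
  bracket 50 [ 0.5164 -0.3172  0.153 ] -0.3286 -0.308
wrist 1580 x-edge 0.4347 tip 0.5494 y -0.3644 -0.2791
  core wrist 839 [ 0.4729 -0.3221]
  bracket 567 [ 0.5144 -0.3286  0.1551] -0.3327 -0.3187
```

```bash

python3 -m pendant '[{"travel":[0.008,-0.011,0.15],"rot":[0,0,0],"fingers":-1},{"travel":[0.008,-0.011,0.3],"rot":[0,0,0],"fingers":-1},{"travel":[0.008,-0.011,0.45],"rot":[0,0,0],"fingers":-1},{"travel":[0.008,-0.011,0.55],"rot":[0,0,0],"fingers":-1},{"travel":[0.008,-0.011,0.62],"rot":[0,0,0],"fingers":-1},{"travel":[0.008,-0.011,0.68],"rot":[0,0,0],"fingers":-1},{"travel":[0.008,-0.011,0.74],"rot":[0,0,0],"fingers":-1},{"travel":[0.008,-0.011,0.79],"rot":[0,0,0],"fingers":-1},{"travel":[0.008,-0.011,0.83],"rot":[0,0,0],"fingers":-1},{"travel":[0.008,-0.011,0.83],"rot":[0,0,0],"fingers":-1}]'
python3 -m pendant '[{"travel":[0,0,0.01],"rot":[0,0,0],"fingers":-1},{"travel":[0,0,0.02],"rot":[0,0,0],"fingers":-1},{"travel":[0,0,0.03],"rot":[0,0,0],"fingers":-1},{"travel":[0,0,0.04],"rot":[0,0,0],"fingers":-1},{"travel":[0,0,0.045],"rot":[0,0,0],"fingers":-1},{"travel":[0,0,0.05],"rot":[0,0,0],"fingers":-1},{"travel":[0,0,0.05],"rot":[0,0,0],"fingers":-1}]'
```

```text
clock: 16.8
tcp_pos: [0.4728, -0.3225, 0.0422]
orientation: [0.0, 0.707, -0.707, -0.0]
wrist_force: [-0.7, 0.6, -5.0]
finger_gap: 0.0589
grip_force: 66.1
clock: 17.5
tcp_pos: [0.4731, -0.3227, 0.0367]
orientation: [0.0, 0.707, -0.707, -0.0]
wrist_force: [0.6, 0.2, -6.5]
finger_gap: 0.0588
grip_force: 66.1
```

```bash

python3 -m pendant '[{"travel":[-0.006,0,0.01],"rot":[0,0,0],"fingers":-1},{"travel":[-0.006,0,0.02],"rot":[0,0,0],"fingers":-1},{"travel":[-0.006,0,0.025],"rot":[0,0,0],"fingers":-1},{"travel":[-0.006,0,0.03],"rot":[0,0,0],"fingers":-1},{"travel":[-0.006,0,0.03],"rot":[0,0,0],"fingers":-1}]'
```

```text
clock: 18.0
tcp_pos: [0.4734, -0.3227, 0.0358]
orientation: [0.0, 0.707, -0.707, 0.001]
wrist_force: [-4.1, 2.1, 11.5]
finger_gap: 0.0587
grip_force: 68.1
```

```bash

python3 -m pendant '[{"travel":[0,0,0],"rot":[0,0,0],"fingers":0.5},{"travel":[0,0,0],"rot":[0,0,0],"fingers":1},{"travel":[0,0,0],"rot":[0,0,0],"fingers":1},{"travel":[0,0,0],"rot":[0,0,0],"fingers":1},{"travel":[0,0,-0.1],"rot":[0,0,0],"fingers":1},{"travel":[0,0,-0.4],"rot":[0,0,0],"fingers":1},{"travel":[0,0,-0.7],"rot":[0,0,0],"fingers":1},{"travel":[0,0,-1],"rot":[0,0,0],"fingers":1},{"travel":[0,0,-1],"rot":[0,0,0],"fingers":1}]'
for i in 1 2 ; do python3 -m pendant '[{"travel":[-0.35,0,0],"rot":[0,0,-0.1],"fingers":1},{"travel":[-0.7,0,0],"rot":[0,0,-0.2],"fingers":1},{"travel":[-1,0,0],"rot":[0,0,-0.3],"fingers":1},{"travel":[-1,0,0],"rot":[0,0,-0.3],"fingers":1}]' | head -2; done
python3 - <<'E'
from h import *
plan((.478,.0175,.155,305.8),(.478,.0175,.018,305.8))
for n,W in box(): core(W,(.473,-.322),.096,.03,n+" wide"); measure(W,(.478,.0175),.08,n+" prism")
E
```

```text
clock: 18.9
tcp_pos: [0.4759, -0.3245, 0.1598]
orientation: [-0.0, 0.707, -0.707, 0.005]
wrist_force: [1.5, -0.3, 0.3]
finger_gap: 0.0852
grip_force: 0.0
clock: 19.3
tcp_pos: [0.472, -0.1979, 0.1533]
clock: 19.7
tcp_pos: [0.4339, -0.085, 0.1531]
clk 19.7 tcp [ 0.4339 -0.085   0.1531] yaw -53.73 j [ -22.    5.  -22.   63.    0. -148.] gap 0.0852 F [-0.1 -0.8 -0.6] 0.0
 turn 0.008 travel [-0.47833333 -0.79833333 -0.01583333]
 turn -0.0 travel [ 0.         -0.          1.14166667]
top 345 x-edge 0.4353 tip 0.5487 y -0.3615 -0.198
top wide n 426 mean [ 0.4745 -0.3206  0.0956] rect [ 0.4746 -0.3205] [0.0576 0.0579] 87.4
   bracket n 15 deg -3.7
top prism n 232 mean [0.4785 0.0183 0.0799] rect [0.4788 0.0186] [0.0406 0.0395] 35.9
scene 422 x-edge 0.4338 tip 0.5513 y -0.3602 -0.1837
scene wide n 238 mean [ 0.4789 -0.3188  0.0946] rect [ 0.4756 -0.3212] [0.0591 0.0569] 49.0
   bracket n 24 deg 1.8
scene prism n 161 mean [0.482  0.0194 0.0786] rect [0.4789 0.0185] [0.0424 0.0423] 34.9
wrist 1995 x-edge 0.4351 tip 0.5142 y -0.3211 -0.1872
wrist wide few 0
wrist prism n 872 mean [0.4834 0.0063 0.0787] rect [0.4786 0.0147] [0.0408 0.0395] 35.8
```

```bash

python3 -m pendant '[{"travel":[-0.2,-0.35,0],"rot":[0,0,0.008],"fingers":1},{"travel":[-0.4,-0.7,0],"rot":[0,0,0.008],"fingers":1},{"travel":[-0.475,-0.812,0],"rot":[0,0,0.008],"fingers":1},{"travel":[-0.475,-0.812,0],"rot":[0,0,0.008],"fingers":1},{"travel":[-0.475,-0.812,0.2],"rot":[0,0,0.008],"fingers":1},{"travel":[-0.475,-0.812,0.4],"rot":[0,0,0.008],"fingers":1},{"travel":[-0.475,-0.812,0.5],"rot":[0,0,0.008],"fingers":1},{"travel":[-0.475,-0.812,0.5],"rot":[0,0,0.008],"fingers":1}]' 40
python3 -c "
from h import *
plan((.4787,.0186,.020,305.8))"
```

```text
clock: 20.65
tcp_pos: [0.4799, 0.0143, 0.0915]
orientation: [0.001, 0.889, -0.459, -0.002]
wrist_force: [-0.3, -1.0, 0.3]
finger_gap: 0.0855
grip_force: 0.0
clk 20.65 tcp [0.4799 0.0143 0.0915] yaw -54.59 j [  -8.   12.  -23.   55.   -0. -133.] gap 0.0855 F [-0.3 -1.   0.3] 0.0
 turn -0.007 travel [-0.035      -0.01333333  0.59583333]
```

```bash

python3 -m pendant '[{"travel":[-0.02,0,0.1],"rot":[0,0,0],"fingers":1},{"travel":[-0.02,0,0.25],"rot":[0,0,0],"fingers":1},{"travel":[-0.02,0,0.4],"rot":[0,0,0],"fingers":1},{"travel":[-0.02,0,0.5],"rot":[0,0,0],"fingers":1},{"travel":[-0.02,0,0.59],"rot":[0,0,0],"fingers":1},{"travel":[-0.02,0,0.59],"rot":[0,0,0],"fingers":1},{"travel":[-0.02,0,0.59],"rot":[0,0,0],"fingers":1}]' 40
python3 -c "
from h import *
plan((.4787,.0186,.020,305.8))"
```

```text
clock: 21.35
tcp_pos: [0.4802, 0.0172, 0.0227]
orientation: [0.0, 0.889, -0.458, 0.0]
wrist_force: [0.0, 0.7, -0.1]
finger_gap: 0.0852
grip_force: 0.0
clk 21.35 tcp [0.4802 0.0172 0.0227] yaw -54.47 j [  -8.   16.  -29.   45.   -0. -133.] gap 0.0852 F [ 0.   0.7 -0.1] 0.0
 turn -0.005 travel [-0.01666667  0.00333333  0.0225    ]
```

Within 2 mm. Next: a small correction, close and lift.

```bash

python3 -m pendant '[{"travel":[-0.017,0,0.02],"rot":[0,0,0],"fingers":1},{"travel":[-0.017,0,0.02],"rot":[0,0,0],"fingers":0.2},{"travel":[-0.017,0,0.02],"rot":[0,0,0],"fingers":-1},{"travel":[-0.017,0,0.02],"rot":[0,0,0],"fingers":-1},{"travel":[-0.017,0,0.02],"rot":[0,0,0],"fingers":-1},{"travel":[-0.017,0,0.02],"rot":[0,0,0],"fingers":-1},{"travel":[-0.017,0,0.02],"rot":[0,0,0],"fingers":-1},{"travel":[-0.017,0,0.02],"rot":[0,0,0],"fingers":-1}]' 45
python3 -m pendant '[{"travel":[0,0,-0.1],"rot":[0,0,0],"fingers":-1},{"travel":[0,0,-0.3],"rot":[0,0,0],"fingers":-1},{"travel":[0,0,-0.55],"rot":[0,0,0],"fingers":-1},{"travel":[0,0,-0.8],"rot":[0,0,0],"fingers":-1},{"travel":[0,0,-1],"rot":[0,0,0],"fingers":-1},{"travel":[0,0,-1],"rot":[0,0,0],"fingers":-1}]'
python3 -m pendant '[{"travel":[0,0,0],"rot":[0,0,0.14],"fingers":-1},{"travel":[0,0,0],"rot":[0,0,0.28],"fingers":-1},{"travel":[0,0,0],"rot":[0,0,0.42],"fingers":-1},{"travel":[0,0,0],"rot":[0,0,0.56],"fingers":-1},{"travel":[0,0,0],"rot":[0,0,0.592],"fingers":-1},{"travel":[0,0,0],"rot":[0,0,0.592],"fingers":-1},{"travel":[0,0,0],"rot":[0,0,0.592],"fingers":-1}]'
python3 -c "
from h import *
plan((.4735,-.268,.143,270))"
```

```text
clock: 22.15
tcp_pos: [0.4787, 0.0189, 0.0203]
orientation: [0.0, 0.889, -0.458, 0.0]
wrist_force: [-1.5, 0.0, 5.3]
finger_gap: 0.0397
grip_force: 46.1
clock: 22.75
tcp_pos: [0.4811, 0.0189, 0.1434]
orientation: [-0.001, 0.889, -0.458, 0.003]
wrist_force: [0.7, -0.6, -3.3]
finger_gap: 0.0396
grip_force: 46.3
clock: 23.45
tcp_pos: [0.478, 0.0192, 0.139]
orientation: [0.001, 0.708, -0.707, -0.001]
wrist_force: [-0.2, -0.2, -2.3]
finger_gap: 0.0397
grip_force: 46.1
clk 23.45 tcp [0.478  0.0192 0.139 ] yaw -89.92 j [ -7.  10. -19.  62.   0. -97.] gap 0.0397 F [-0.2 -0.2 -2.3] 46.11945033073425
 turn 0.001 travel [ 2.39333333  0.0375     -0.03333333]
```

```bash

for i in 1 2; do python3 -m pendant '[{"travel":[0.3,0.018,0],"rot":[0,0,0],"fingers":-1},{"travel":[0.65,0.018,0],"rot":[0,0,0],"fingers":-1},{"travel":[1,0.018,0],"rot":[0,0,0],"fingers":-1},{"travel":[1,0.018,0],"rot":[0,0,0],"fingers":-1}]' | head -2; done
python3 -m pendant '[{"travel":[0.2,0,0],"rot":[0,0,0],"fingers":-1},{"travel":[0.39,0,0],"rot":[0,0,0],"fingers":-1},{"travel":[0.39,0,0],"rot":[0,0,0],"fingers":-1},{"travel":[0.39,0,0],"rot":[0,0,0],"fingers":-1},{"travel":[0.39,0,0],"rot":[0,0,0],"fingers":-1}]'
python3 - <<'E'
from h import *
plan((.4735,-.268,.0263,270)); t=env.get_state()["tcp_pos"]; b=t[2]-.0203
for n,W in box():
    core(W,(.473,-.322),.096,.03,n+" wide")
    S=near(W,t,.04,b+.004,b+.05); S=S[S[:,1]>-.31]
    if len(S)>20: print("  prism",n,len(S),"y",np.percentile(S[:,1],[1,99]).round(4),"x",np.percentile(S[:,0],[1,99]).round(4))
E
```

```text
clock: 23.85
tcp_pos: [0.4771, -0.1054, 0.1397]
clock: 24.25
tcp_pos: [0.475, -0.2255, 0.1397]
clock: 24.75
tcp_pos: [0.4742, -0.2663, 0.1396]
orientation: [-0.0, 0.708, -0.707, -0.001]
wrist_force: [0.4, -0.3, -3.5]
finger_gap: 0.0397
grip_force: 46.1
clk 24.75 tcp [ 0.4742 -0.2663  0.1396] yaw -89.92 j [ -38.   16.  -10.   64.    0. -128.] gap 0.0397 F [ 0.4 -0.3 -3.5] 46.112565994262695
 turn 0.001 travel [0.01416667 0.00583333 0.94416667]
top 214 x-edge 0.4368 tip 0.5484 y -0.2833 -0.1842
top wide few 0
  prism top 30 y [-0.2465 -0.2447] x [0.4717 0.4937]
scene 421 x-edge 0.4335 tip 0.5502 y -0.3605 -0.1841
scene wide n 233 mean [ 0.4787 -0.3194  0.0947] rect [ 0.4759 -0.3213] [0.0604 0.0567] 40.8
   bracket n 24 deg 1.2
  prism scene 261 y [-0.2845 -0.2441] x [0.4561 0.5069]
wrist 2701 x-edge 0.4348 tip 0.5499 y -0.3641 -0.2353
wrist wide n 6095 mean [ 0.4746 -0.325   0.0959] rect [ 0.4746 -0.3246] [0.0588 0.0587] 82.8
   bracket n 1 deg -12.3
  prism wrist 2453 y [-0.2889 -0.2743] x [0.447  0.5014]
```

```bash

python3 -m pendant '[{"travel":[0.024,0.004,0.15],"rot":[0,0,0],"fingers":-1},{"travel":[0.024,0.004,0.3],"rot":[0,0,0],"fingers":-1},{"travel":[0.024,0.004,0.45],"rot":[0,0,0],"fingers":-1},{"travel":[0.024,0.004,0.58],"rot":[0,0,0],"fingers":-1},{"travel":[0.024,0.004,0.68],"rot":[0,0,0],"fingers":-1},{"travel":[0.024,0.004,0.76],"rot":[0,0,0],"fingers":-1},{"travel":[0.024,0.004,0.83],"rot":[0,0,0],"fingers":-1},{"travel":[0.024,0.004,0.88],"rot":[0,0,0],"fingers":-1},{"travel":[0.024,0.004,0.88],"rot":[0,0,0],"fingers":-1},{"travel":[0.024,0.004,0.88],"rot":[0,0,0],"fingers":-1}]'
python3 -m pendant '[{"travel":[0,0,0.012],"rot":[0,0,0],"fingers":-1},{"travel":[0,0,0.024],"rot":[0,0,0],"fingers":-1},{"travel":[0,0,0.036],"rot":[0,0,0],"fingers":-1},{"travel":[0,0,0.045],"rot":[0,0,0],"fingers":-1},{"travel":[0,0,0.055],"rot":[0,0,0],"fingers":-1},{"travel":[0,0,0.06],"rot":[0,0,0],"fingers":-1},{"travel":[0,0,0.06],"rot":[0,0,0],"fingers":-1}]'
```

```text
clock: 25.9
tcp_pos: [0.4742, -0.2708, 0.0347]
orientation: [0.0, 0.707, -0.707, 0.0]
wrist_force: [0.1, -0.2, -4.0]
finger_gap: 0.0393
grip_force: 46.2
clock: 26.6
tcp_pos: [0.4739, -0.2706, 0.0271]
orientation: [0.0, 0.707, -0.707, -0.0]
wrist_force: [0.8, 0.7, -3.0]
finger_gap: 0.0392
grip_force: 46.2
```

```bash

python3 -m pendant '[{"travel":[0,0,0.01],"rot":[0,0,0],"fingers":-1},{"travel":[0,0,0.016],"rot":[0,0,0],"fingers":-1},{"travel":[0,0,0.02],"rot":[0,0,0],"fingers":-1},{"travel":[0,0,0.02],"rot":[0,0,0],"fingers":-1}]'
```

```text
clock: 27.0
tcp_pos: [0.4741, -0.2707, 0.0263]
orientation: [0.0, 0.707, -0.707, 0.001]
wrist_force: [-4.1, 2.3, 9.0]
finger_gap: 0.0399
grip_force: 47.4
```

```bash

python3 -m pendant '[{"travel":[0,0,0],"rot":[0,0,0],"fingers":0.3},{"travel":[0,0,0],"rot":[0,0,0],"fingers":1},{"travel":[0,0,0],"rot":[0,0,0],"fingers":1},{"travel":[0,0,0],"rot":[0,0,0],"fingers":1},{"travel":[0,0,0],"rot":[0,0,0],"fingers":1},{"travel":[0,0,-0.1],"rot":[0,0,0],"fingers":1},{"travel":[0,0,-0.4],"rot":[0,0,0],"fingers":1},{"travel":[0,0,-0.7],"rot":[0,0,0],"fingers":1},{"travel":[0,0,-1],"rot":[0,0,0],"fingers":1},{"travel":[0,0,-1],"rot":[0,0,0],"fingers":1}]'
for i in 1 2 3 4; do python3 -m pendant '[{"travel":[-0.3,0,-0.02],"rot":[0,0,0],"fingers":1},{"travel":[-0.65,0,-0.04],"rot":[0,0,0],"fingers":1},{"travel":[-0.97,0,-0.06],"rot":[0,0,0],"fingers":1},{"travel":[-0.97,0,-0.06],"rot":[0,0,0],"fingers":1}]' | head -2; done
python3 -m pendant '[{"travel":[0,-0.2,0],"rot":[0,0,-0.14],"fingers":1},{"travel":[0,-0.4,0],"rot":[0,0,-0.28],"fingers":1},{"travel":[0,-0.6,0],"rot":[0,0,-0.42],"fingers":1},{"travel":[0,-0.8,0],"rot":[0,0,-0.56],"fingers":1},{"travel":[0,-0.8,0],"rot":[0,0,-0.7],"fingers":1},{"travel":[0,-0.8,0],"rot":[0,0,-0.817],"fingers":1},{"travel":[0,-0.8,0],"rot":[0,0,-0.817],"fingers":1},{"travel":[0,-0.8,0],"rot":[0,0,-0.817],"fingers":1}]'
python3 - <<'E'
from h import *
plan((.6285,.1945,.17,319)); s=env.get_state(); p,d=env.read_camera("wrist"); cv2.imwrite("pics/w4.png",p); W=wcloud(d,s); core(W,(.628,.194),.1,.025,"slim wrist")
for n in("top","scene"):
    W,_=cloud(n); core(W,(.628,.194),.1,.025,"slim "+n); core(W,(.4745,-.321),.096,.03,"wide"); measure(W,(.474,-.268),.086,"prism")
E
```

```text
clock: 28.0
tcp_pos: [0.4769, -0.2729, 0.1512]
orientation: [-0.001, 0.707, -0.707, 0.005]
wrist_force: [0.3, 0.2, 0.2]
finger_gap: 0.0854
grip_force: 0.0
clock: 28.4
tcp_pos: [0.473, -0.1502, 0.1524]
clock: 28.8
tcp_pos: [0.4735, -0.0348, 0.1595]
clock: 29.2
tcp_pos: [0.4741, 0.081, 0.1667]
clock: 29.6
tcp_pos: [0.4747, 0.197, 0.1737]
clock: 30.4
tcp_pos: [0.5702, 0.1933, 0.1733]
orientation: [0.0, 0.936, -0.352, -0.0]
wrist_force: [0.3, 0.3, -0.8]
finger_gap: 0.0856
grip_force: 0.0
clk 30.4 tcp [0.5702 0.1933 0.1733] yaw -41.22 j [  11.   22.    2.   71.   -0. -128.] gap 0.0856 F [ 0.3  0.3 -0.8] 0.0
 turn -0.004 travel [ 0.36083333 -0.32583333  0.0275    ]
slim wrist n 3154 mean [0.6283 0.1915 0.0998] rect [0.6283 0.1922] [0.0493 0.0493] 24.5
   bracket n 138 deg 41.5
slim top n 186 mean [0.6292 0.1874 0.0997] rect [0.6303 0.1869] [0.0485 0.0331] 15.3
   bracket n 1 deg 42.2
wide n 448 mean [ 0.4746 -0.3184  0.0952] rect [ 0.4776 -0.3093] [0.0822 0.059 ] 76.1
   bracket n 16 deg -8.3
prism n 327 mean [ 0.4739 -0.2789  0.0864] rect [ 0.4714 -0.2877] [0.0561 0.0783] 7.9
slim scene n 275 mean [0.632  0.1949 0.0991] rect [0.6298 0.1952] [0.0474 0.048 ] 46.3
   bracket n 53 deg 44.1
wide n 240 mean [ 0.4787 -0.3186  0.0945] rect [ 0.4768 -0.3095] [0.0827 0.0606] 81.1
   bracket n 49 deg 19.2
prism n 219 mean [ 0.483  -0.2805  0.0852] rect [ 0.4778 -0.2867] [0.0459 0.0789] 8.0
```

View pics/w4.png

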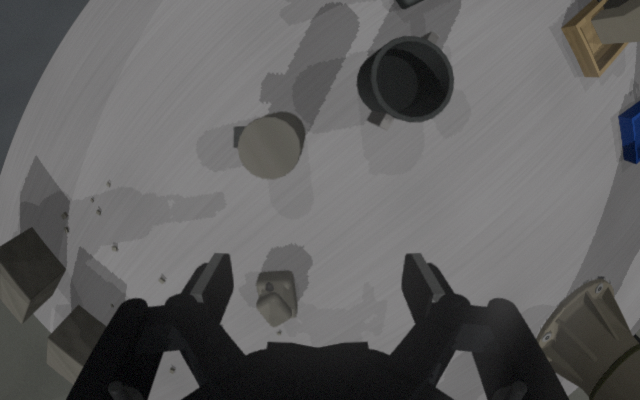

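The slim core is at (271,145), with its bracket at the left (240,136), which is tool −y as planned. The mould at (408,78) is well clear.

```bash

python3 -m pendant '[{"travel":[0.2,-0.18,0],"rot":[0,0,0.04],"fingers":1},{"travel":[0.362,-0.33,0],"rot":[0,0,0.04],"fingers":1},{"travel":[0.362,-0.33,0],"rot":[0,0,0.04],"fingers":1},{"travel":[0.362,-0.33,0],"rot":[0,0,0.04],"fingers":1},{"travel":[0.362,-0.33,0.15],"rot":[0,0,0.04],"fingers":1},{"travel":[0.362,-0.33,0.3],"rot":[0,0,0.04],"fingers":1},{"travel":[0.362,-0.33,0.3],"rot":[0,0,0.04],"fingers":1},{"travel":[0.362,-0.33,0.3],"rot":[0,0,0.04],"fingers":1}]' 40
python3 -c "
from h import *
plan((.629,.1945,.030,316.4)); s=env.get_state(); p,d=env.read_camera('wrist'); W=wcloud(d,s); core(W,(.628,.194),.1,.025,'slim wrist')"
```

```text
clock: 31.35
tcp_pos: [0.6275, 0.1965, 0.1379]
orientation: [0.0, 0.929, -0.369, -0.0]
wrist_force: [0.1, -0.9, 0.5]
finger_gap: 0.0856
grip_force: 0.0
clk 31.35 tcp [0.6275 0.1965 0.1379] yaw -43.34 j [  10.   29.    8.   70.   -0. -126.] gap 0.0856 F [ 0.1 -0.9  0.5] 0.0
 turn 0.004 travel [0.02083333 0.00333333 0.89916667]
slim wrist n 3860 mean [0.6296 0.1913 0.0997] rect [0.6284 0.1923] [0.0495 0.0497] 43.1
   bracket n 409 deg 43.9
```

```bash

python3 -m pendant '[{"travel":[0.024,0.003,0.15],"rot":[0,0,0.02],"fingers":1},{"travel":[0.024,0.003,0.35],"rot":[0,0,0.02],"fingers":1},{"travel":[0.024,0.003,0.55],"rot":[0,0,0.02],"fingers":1},{"travel":[0.024,0.003,0.75],"rot":[0,0,0.02],"fingers":1},{"travel":[0.024,0.003,0.9],"rot":[0,0,0.02],"fingers":1},{"travel":[0.024,0.003,0.9],"rot":[0,0,0.02],"fingers":1},{"travel":[0.024,0.003,0.9],"rot":[0,0,0.02],"fingers":1}]' 40
python3 -m pendant '[{"travel":[0,0,0],"rot":[0,0,0],"fingers":0.4},{"travel":[0,0,0],"rot":[0,0,0],"fingers":-1},{"travel":[0,0,0],"rot":[0,0,0],"fingers":-1},{"travel":[0,0,0],"rot":[0,0,0],"fingers":-1},{"travel":[0,0,0],"rot":[0,0,0],"fingers":-1},{"travel":[0,0,0],"rot":[0,0,0],"fingers":-1},{"travel":[0,0,0],"rot":[0,0,0],"fingers":-1}]' 60
```

```text
clock: 32.1
tcp_pos: [0.6309, 0.1944, 0.0308]
orientation: [-0.0, 0.925, -0.379, 0.0]
wrist_force: [-0.3, -0.0, 0.2]
finger_gap: 0.0856
grip_force: 0.0
clock: 32.8
tcp_pos: [0.6309, 0.1937, 0.0312]
orientation: [0.0, 0.925, -0.379, 0.001]
wrist_force: [-1.5, -1.6, 4.4]
finger_gap: 0.049
grip_force: 60.3
```

```bash

python3 -m pendant '[{"travel":[0,0,-0.1],"rot":[0,0,0],"fingers":-1},{"travel":[0,0,-0.3],"rot":[0,0,0],"fingers":-1},{"travel":[0,0,-0.5],"rot":[0,0,0],"fingers":-1},{"travel":[0,0,-0.7],"rot":[0,0,0],"fingers":-1},{"travel":[0,0,-0.9],"rot":[0,0,0],"fingers":-1},{"travel":[0,0,-1],"rot":[0,0,0],"fingers":-1},{"travel":[0,0,-1],"rot":[0,0,0],"fingers":-1}]'
python3 -m pendant '[{"travel":[-0.2,0.2,0],"rot":[0,0,0],"fingers":-1},{"travel":[-0.4,0.4,0],"rot":[0,0,0],"fingers":-1},{"travel":[-0.6,0.6,0],"rot":[0,0,0],"fingers":-1},{"travel":[-0.8,0.8,0],"rot":[0,0,0],"fingers":-1},{"travel":[-0.926,0.912,0],"rot":[0,0,0],"fingers":-1},{"travel":[-0.926,0.912,0],"rot":[0,0,0],"fingers":-1}]' | head -2
python3 -m pendant '[{"travel":[0,0,0],"rot":[0,0,0.14],"fingers":-1},{"travel":[0,0,0],"rot":[0,0,0.28],"fingers":-1},{"travel":[0,0,0],"rot":[0,0,0.42],"fingers":-1},{"travel":[0,0,0],"rot":[0,0,0.56],"fingers":-1},{"travel":[0,0,0],"rot":[0,0,0.7],"fingers":-1},{"travel":[0,0,0],"rot":[0,0,0.757],"fingers":-1},{"travel":[0,0,0],"rot":[0,0,0.757],"fingers":-1},{"travel":[0,0,0],"rot":[0,0,0.757],"fingers":-1}]'
python3 -c "
from h import *
plan((.474,-.2192,.15,270))"
```

```text
clock: 33.5
tcp_pos: [0.6317, 0.1946, 0.1519]
orientation: [-0.001, 0.925, -0.379, 0.002]
wrist_force: [0.7, 0.1, -4.0]
finger_gap: 0.0488
grip_force: 62.0
clock: 34.1
tcp_pos: [0.4699, 0.194, 0.1481]
clock: 34.9
tcp_pos: [0.4745, 0.1941, 0.1488]
orientation: [0.0, 0.708, -0.706, -0.0]
wrist_force: [-0.1, -0.8, -3.9]
finger_gap: 0.049
grip_force: 62.8
clk 34.9 tcp [0.4745 0.1941 0.1488] yaw -89.9 j [ 13.  13. -13.  64.  -0. -77.] gap 0.049 F [-0.1 -0.8 -3.9] 62.807321548461914
 turn 0.002 travel [ 3.44416667  0.00416667 -0.01      ]
```

```bash

for i in 1 2 3; do python3 -m pendant '[{"travel":[0.3,0,0],"rot":[0,0,0],"fingers":-1},{"travel":[0.65,0,0],"rot":[0,0,0],"fingers":-1},{"travel":[1,0,0],"rot":[0,0,0],"fingers":-1},{"travel":[1,0,0],"rot":[0,0,0],"fingers":-1}]' | head -2; done
python3 -m pendant '[{"travel":[0.2,0,0],"rot":[0,0,0],"fingers":-1},{"travel":[0.42,0,0],"rot":[0,0,0],"fingers":-1},{"travel":[0.42,0,0],"rot":[0,0,0],"fingers":-1},{"travel":[0.42,0,0],"rot":[0,0,0],"fingers":-1},{"travel":[0.42,0,0],"rot":[0,0,0],"fingers":-1},{"travel":[0.42,0,0],"rot":[0,0,0],"fingers":-1}]'
python3 - <<'E'
from h import *
from scipy.optimize import least_squares
plan((.474,-.2192,.0372,270)); t=env.get_state()["tcp_pos"]; b=t[2]-.0312
for n,W in box():
    core(W,(.4745,-.335),.096,.03,n+" wide")
    S=near(W,t,.045,b+.004,b+.03)
    if len(S)>15: print("  slim",len(S),least_squares(lambda c:np.hypot(S[:,0]-c[0],S[:,1]-c[1])-.025,t[:2],loss="soft_l1",f_scale=.002).x.round(4))
    B=near(W,t,.065,b+.032,b+.047);B=B[np.hypot(*(B[:,:2]-t[:2]).T)>.031]
    if len(B): print("  bracket",len(B),B.mean(0).round(4),B[:,1].min().round(4),B[:,1].max().round(4))
    P=near(W,(.474,-.2685),.035,.083,.0895); 
    if len(P)>15: print("  prism",cv2.minAreaRect(P[P[:,1]>-.291][:,:2].astype(np.float32)))
E
```

```text
clock: 35.3
tcp_pos: [0.4747, 0.07, 0.1493]
clock: 35.7
tcp_pos: [0.4754, -0.05, 0.1495]
clock: 36.1
tcp_pos: [0.4757, -0.1701, 0.1495]
clock: 36.7
tcp_pos: [0.4746, -0.2149, 0.1495]
orientation: [-0.0, 0.708, -0.706, -0.0]
wrist_force: [-0.2, -0.5, -5.1]
finger_gap: 0.049
grip_force: 62.8
clk 36.7 tcp [ 0.4746 -0.2149  0.1495] yaw -89.89 j [ -33.   14.  -12.   64.    0. -123.] gap 0.049 F [-0.2 -0.5 -5.1] 62.819645404815674
 turn 0.002 travel [0.03583333 0.005      0.93583333]
top 51 x-edge 0.4733 tip 0.5144 y -0.2115 -0.1856
top wide few 0
  bracket 2 [ 0.5168 -0.2019  0.1559] -0.2025 -0.2012
scene 431 x-edge 0.435 tip 0.5501 y -0.3602 -0.1842
scene wide n 235 mean [ 0.4787 -0.319   0.0947] rect [ 0.4754 -0.3213] [0.0606 0.0579] 37.8
   bracket n 42 deg 28.8
  slim 117 [ 0.4725 -0.2107]
  bracket 46 [ 0.5138 -0.2095  0.1587] -0.2216 -0.2001
  prism ((0.4740324020385742, -0.26840898394584656), (0.041068244725465775, 0.04330611601471901), 89.51532745361328)
wrist 3069 x-edge 0.4348 tip 0.549 y -0.3634 -0.1889
wrist wide n 5680 mean [ 0.4745 -0.324   0.0959] rect [ 0.475  -0.3235] [0.0612 0.0594] 63.9
   bracket n 17 deg 2.6
  slim 913 [ 0.4736 -0.2136]
  bracket 430 [ 0.5118 -0.2219  0.1597] -0.2253 -0.2139
  prism ((0.4746459722518921, -0.27152344584465027), (0.04049054533243179, 0.038081150501966476), 0.1288125067949295)
```

```bash

python3 -m pendant '[{"travel":[0.04,0.003,0.05],"rot":[0,0,0],"fingers":-1},{"travel":[0.07,0.003,0.05],"rot":[0,0,0],"fingers":-1},{"travel":[0.07,0.003,0.05],"rot":[0,0,0],"fingers":-1},{"travel":[0.07,0.003,0.05],"rot":[0,0,0],"fingers":-1},{"travel":[0.07,0.003,0.05],"rot":[0,0,0],"fingers":-1}]'|head -2
python3 - <<'E'
from h import *
from scipy.optimize import least_squares
plan((.474,-.2237,.0372,270)); t=env.get_state()["tcp_pos"]; b=t[2]-.0312
for n,W in box():
    S=near(W,t,.045,b+.004,b+.03)
    if len(S)>15: print("  slim",len(S),least_squares(lambda c:np.hypot(S[:,0]-c[0],S[:,1]-c[1])-.025,t[:2],loss="soft_l1",f_scale=.002).x.round(4))
    P=near(W,(.474,-.2685),.035,.083,.0895); 
    if len(P)>15: print("  prism",cv2.minAreaRect(P[P[:,1]>-.291][:,:2].astype(np.float32))[:2])
E
```

```text
clock: 37.35
tcp_pos: [0.4742, -0.2247, 0.1436]
clk 37.35 tcp [ 0.4742 -0.2247  0.1436] yaw -89.99 j [ -34.   14.  -12.   63.   -0. -124.] gap 0.049 F [-0.1  0.3 -4.1] 62.88169741630554
 turn 0.0 travel [-0.00833333  0.00166667  0.88666667]
top 74 x-edge 0.4599 tip 0.5141 y -0.2228 -0.1847
scene 426 x-edge 0.4339 tip 0.5495 y -0.3599 -0.184
  slim 110 [ 0.472  -0.2205]
  prism ((0.4744725525379181, -0.269863098859787), (0.042595770210027695, 0.041483741253614426))
wrist 3037 x-edge 0.4347 tip 0.5493 y -0.3636 -0.1904
  slim 913 [ 0.4732 -0.2229]
  prism ((0.47448956966400146, -0.2721613049507141), (0.03747815638780594, 0.04031358286738396))
```

```bash

python3 -m pendant '[{"travel":[-0.007,0,0.15],"rot":[0,0,0],"fingers":-1},{"travel":[-0.007,0,0.3],"rot":[0,0,0],"fingers":-1},{"travel":[-0.007,0,0.45],"rot":[0,0,0],"fingers":-1},{"travel":[-0.007,0,0.58],"rot":[0,0,0],"fingers":-1},{"travel":[-0.007,0,0.67],"rot":[0,0,0],"fingers":-1},{"travel":[-0.007,0,0.74],"rot":[0,0,0],"fingers":-1},{"travel":[-0.007,0,0.79],"rot":[0,0,0],"fingers":-1},{"travel":[-0.007,0,0.83],"rot":[0,0,0],"fingers":-1},{"travel":[-0.007,0,0.83],"rot":[0,0,0],"fingers":-1},{"travel":[-0.007,0,0.83],"rot":[0,0,0],"fingers":-1}]'
python3 -m pendant '[{"travel":[0,0,0.012],"rot":[0,0,0],"fingers":-1},{"travel":[0,0,0.024],"rot":[0,0,0],"fingers":-1},{"travel":[0,0,0.036],"rot":[0,0,0],"fingers":-1},{"travel":[0,0,0.042],"rot":[0,0,0],"fingers":-1},{"travel":[0,0,0.046],"rot":[0,0,0],"fingers":-1},{"travel":[0,0,0.046],"rot":[0,0,0],"fingers":-1}]'
```

```text
clock: 38.5
tcp_pos: [0.4745, -0.224, 0.0443]
orientation: [-0.0, 0.707, -0.707, 0.0]
wrist_force: [0.4, 0.3, -4.2]
finger_gap: 0.049
grip_force: 62.9
clock: 39.1
tcp_pos: [0.4742, -0.2237, 0.0384]
orientation: [0.0, 0.707, -0.707, -0.0]
wrist_force: [-0.1, -0.1, -4.4]
finger_gap: 0.0493
grip_force: 62.9
```

```bash

python3 -m pendant '[{"travel":[0,0,0.008],"rot":[0,0,0],"fingers":-1},{"travel":[0,0,0.014],"rot":[0,0,0],"fingers":-1},{"travel":[0,0,0.02],"rot":[0,0,0],"fingers":-1},{"travel":[0,0,0.02],"rot":[0,0,0],"fingers":-1}]'
```

```text
clock: 39.5
tcp_pos: [0.4744, -0.2241, 0.0372]
orientation: [0.0, 0.707, -0.707, 0.001]
wrist_force: [-3.1, 1.3, 6.4]
finger_gap: 0.0489
grip_force: 63.7
```

The core is on the floor. Next: open, retreat upward and check.

```bash

python3 -m pendant '[{"travel":[0,0,0],"rot":[0,0,0],"fingers":0.4},{"travel":[0,0,0],"rot":[0,0,0],"fingers":1},{"travel":[0,0,0],"rot":[0,0,0],"fingers":1},{"travel":[0,0,0],"rot":[0,0,0],"fingers":1},{"travel":[0,0,0],"rot":[0,0,0],"fingers":1},{"travel":[0,0,-0.1],"rot":[0,0,0],"fingers":1},{"travel":[0,0,-0.4],"rot":[0,0,0],"fingers":1},{"travel":[0,0,-0.7],"rot":[0,0,0],"fingers":1},{"travel":[0,0,-1],"rot":[0,0,0],"fingers":1},{"travel":[0,0,-1],"rot":[0,0,0],"fingers":1}]'
python3 -m pendant '[{"travel":[-0.3,0,-0.2],"rot":[0,0,0],"fingers":1},{"travel":[-0.6,0,-0.4],"rot":[0,0,0],"fingers":1},{"travel":[-1,0,-0.4],"rot":[0,0,0],"fingers":1},{"travel":[-1,0,-0.4],"rot":[0,0,0],"fingers":1},{"travel":[-1,0,-0.4],"rot":[0,0,0],"fingers":1}]'
python3 - <<'E'
from h import *
plan()
for n,W in box():
    for k,c,h in(("wide",-.3215,.096),("prism",-.269,.086),("slim",-.220,.106)):
        P=near(W,(.474,c),.036,h-.004,h+.004); P=P[abs(P[:,1]-c)<.03]
        if len(P)>15: print(" ",k,np.round(cv2.minAreaRect(P[:,:2].astype(np.float32))[0],4),"z",np.median(P[:,2]).round(4),"sd",P[:,2].std().round(4))
    for k,c,r in(("wide",-.3215,.03),("slim",-.220,.025)):
        B=near(W,(.474+r+.01,c),.02,.037,.054); B=B[B[:,0]>.474+r+.01]
        if len(B): print("  br",k,len(B),B[:,1].min().round(4),B[:,1].max().round(4),B[:,0].max().round(4))
a=env.read_camera("top")[0][170:250,370:480]; b=env.read_camera("scene")[0][150:240,195:300]
cv2.imwrite("pics/end.png",np.hstack([cv2.resize(a,(400,350),interpolation=2),cv2.resize(b,(400,350),interpolation=2)]))
E
```

```text
clock: 40.5
tcp_pos: [0.4773, -0.2257, 0.1623]
orientation: [-0.001, 0.707, -0.707, 0.005]
wrist_force: [0.4, -0.9, -0.1]
finger_gap: 0.0857
grip_force: 0.0
clock: 41.0
tcp_pos: [0.4742, -0.1028, 0.2043]
orientation: [0.0, 0.708, -0.706, 0.0]
wrist_force: [0.2, -0.9, -0.0]
finger_gap: 0.085
grip_force: 0.0
clk 41.0 tcp [ 0.4742 -0.1028  0.2043] yaw -89.82 j [ -22.    8.  -11.   71.   -0. -112.] gap 0.085 F [ 0.2 -0.9 -0. ] 0.0
top 333 x-edge 0.4352 tip 0.5487 y -0.3615 -0.2037
  wide [ 0.4748 -0.3207] z 0.0957 sd 0.002
  prism [ 0.4752 -0.2738] z 0.0859 sd 0.002
  slim [ 0.4697 -0.226 ] z 0.1057 sd 0.0018
  br wide 28 -0.3305 -0.3104 0.5227
scene 404 x-edge 0.4385 tip 0.5484 y -0.3604 -0.1841
  wide [ 0.4753 -0.3205] z 0.0955 sd 0.0011
  prism [ 0.4761 -0.2714] z 0.0853 sd 0.0012
  slim [ 0.4748 -0.2182] z 0.1055 sd 0.0011
  br wide 33 -0.3301 -0.3108 0.5232
  br slim 29 -0.23 -0.2097 0.5172
wrist 1916 x-edge 0.4357 tip 0.5497 y -0.2971 -0.1876
  prism [ 0.4745 -0.265 ] z 0.0858 sd 0.0009
  slim [ 0.4728 -0.2218] z 0.1059 sd 0.0008
  br slim 134 -0.2333 -0.2124 0.5161
```

View pics/end.png

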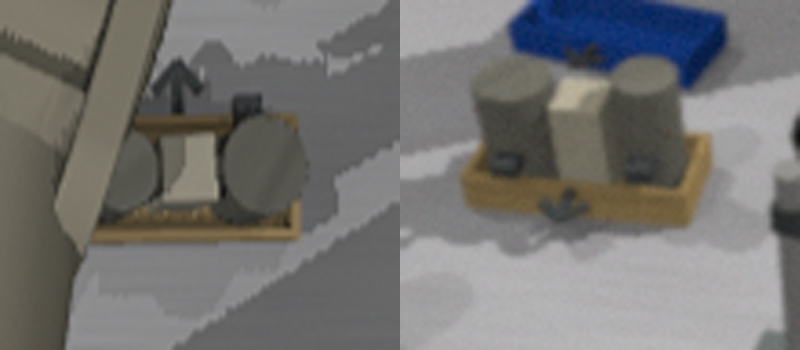

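All three stand upright on the box floor, with tops at 0.096, 0.086 and 0.106. Both brackets point to the arrow side and the arm is clear, so I'm handing in.

```bash
python3 -c "
from workcell import env
print(env.hand_in())"
```

```text
the job is handed in; nothing more can be done
None
```

I packed both cores and the prism upright in the plywood box with both brackets facing the arrow side, and handed the job in at about 41 s; the hand-in returned no verdict. On my first grasp the fingers shut on top of the wide core and tilted it by about 0.18 rad, but it settled upright when I lifted off. I never re-measured the mould, rubble, gauge stand or can, though nothing was seen to touch them.

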